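# Close up the loaded sample cell

### The arm

A 6-joint arm with a two-finger parallel gripper is mounted at the origin on the work surface. World frame = base frame: x ahead of the robot, y to its left, z up, the work surface at z = 0. Lengths are in m, angles in rad, forces in N, time in s.
With the tool pointing down it reaches from about 0.35 to 0.725 m from the base axis. Payload 6 kg.
Tool frame: the origin (TCP) lies at the very end of the fingers, on their centre line; the grasp point (between the pads) lies 19 mm behind it; z points along the fingers, y is the line along which they close (so a half turn about z gives the same grasp; the last joint's range is limited). The gripper opens to 85 mm and grips with 20 to 120 N. Pads are 22 mm wide; open, the fingers measure 114 mm over their backs; the gripper's body (76 mm by 85 mm) begins 54 mm behind the grasp point. The pads swing forward as they close: fully open they stand 13 mm farther back than shut.
Start: joints at [-0.786, 0.04, 0.085, 0, -1.615, -0.334], TCP at [0.261, -0.54, 0.192] pointing down, gripper open.
Joint ranges: [-2.56, 2.56], [-1.29, 2.01], [-1.08, 1.49], [-3.29, 1.98], [-2.81, -0.18], [-2.99, 2.99]. Speed limits (rad/s): [2.57, 2.57, 3.01, 3.14, 3.14, 3.14].

### API

Orientations are given as a unit quaternion [x, y, z, w].
In Python, from cell import bot gives the robot as it stands.
- The arm moves only by the tool step_arm, never from a script. Its argument "increments" is a list of rows, each an object with "xyz": the shift along the world's x, y, z normalised to -1 to 1, where 1 is 40 cm, a list of three; "roll": the turn about the world's z normalised to -1 to 1, where 1 is 90 degrees; "fingers": the opening, from 0 (shut) to 1 (fully open). In form: [{"xyz": [dx, dy, dz], "roll": roll, "fingers": fingers}, ...]. A call has 1 to 20 rows; each row is the pose to reach, as a shift and turn from the pose commanded when the call began; what a row does not reach only later rows make up. A row lasts 1/10 s, in which the tool goes at most 50 mm and 8.59 degrees, less where a joint would pass 70% of its speed; a pose out of reach is approached as far as the arm can. A call with a number of a shift or a turn outside -1 to 1 is refused whole. A call with a gripper value outside its range is refused whole. The fingers move at their own pace and stop on an object; the grip force is fixed at half the most. Time passes only in rows, so rows that repeat a pose let the fingers close. It gives the time, the measured TCP pose, the force, the opening and the grip force at its end, in the units of the state.
- bot.get_state(): the state, without advancing time (a new reading comes with each control period).
- bot.get_image(name): name is "scene" or "top" or "wrist"; returns the picture (400x640x3 uint8, red, green, blue); there is no depth.
- bot.camera_model(name): a dict with "fx", "fy", "cx", "cy" (pixels), "k1" (the pictures are not rectified: a ray, as slopes to the right and down, at radius r is drawn at 1 + k1 r^2 times it, then the intrinsics apply), "R" (3x3) and "t" (3): a world point X has camera coordinates R X + t. Camera axes: x right, y down, z forward; pixel columns grow to the right and rows downward; lengths in m; the calibration is good to about 2 mm. A picture is of the moment at which its call begins: read the wrist's pose just before it. camera_model takes no time and is no camera call; for the wrist camera it gives the pose at the moment of the call.
- bot.sign_off(): hands the job in; it is judged then, once.
The state is a dict: "t": time; "joint_positions": joint angles; "joint_vel": joint speeds; "effort": joint torques, N m; "tcp_pos": TCP position; "tool_rot": TCP orientation; "contact_force": force on the tool from outside, world axes, zero at the start; "moment": the same for the moment, N m; "grip_width": finger opening in m; "grip_force": force on a finger pad.
Only numpy, scipy, OpenCV 4.12 (cv2) and the standard library are available. Lean on these libraries where they do the work, as an engineer would, in place of code of your own. Each camera call takes 0.05 s, during which the arm holds its last target. There are 200 camera calls.

### The job

The sample cell on the tilted cream stand has been loaded; close it up. Put the white cap with the blue grip over the cell's steel neck until it sits fully home on the dark shoulder, then swing the red clamp bar over and all the way down onto the cap, and let go. Leave everything else on the bench where it stands.

Things in the scene. Friction and masses are not known exactly. Their poses are not given: they have to be found in the camera images.
- cell: Fixed cell on the sloping plate (150 up-slope x 110 mm). Origin: centre of the top of the dark round shoulder (62 mm diameter, 14 mm proud of the plate), the seat for the cap's lower edge. z: along the neck, out of the plate, leaning 30 degrees from vertical towards the robot; x: up-slope, away from the robot; y: level. Steel neck 38 mm diameter, 24 mm tall, its last 10 mm taper to 28 mm.
- neck_top (a point): Centre of the neck's end face, 24 mm above the shoulder; axes as the cell's.
- stand: Fixed cream stand, base 170 x 120 mm, that carries the cell and the clamp; origin on the bench under its centre; z up, x away from the robot.
- cap: Loose cap, 80 g: white sleeve closed on top, mouth down, 53 mm outside diameter, 31 mm high, bore 43 mm diameter and 26 mm deep (2.5 mm clearance round the neck; its lower edge lands on the shoulder). On top a blue block grip 40 (cap x) x 22 (cap y) x 26 mm high; 57 mm overall. Origin: centre of the lower edge; z up through the grip. Any turn about z fits.
- clamp (a joint): Hinge of the red clamp bar, rad: 0 = fully down, bar parallel to the sloping plate; grows as it opens; 2.1 = upright. Starts at 1.8 to 2.25 and stays where it is left (stiff hinge, about 0.2 N m).
- clamp_hinge (a point): On the clamp's hinge axis, at (65, 0, 70) mm in the cell's frame, axes as the cell's. At joint angle a the bar points along (-cos a, 0, sin a). Bar 115 x 18 wide x 12 mm thick; a black pad 65 mm from the hinge, reaching 12 mm below the bar's centre line, meets the cap's grip. Two fixed hinge posts at y = +-30 mm, 16 x 12 mm, rise 8 mm above the axis.
- clamp_tip (a point): Centre of the round red cross handle at the free end of the clamp bar, 115 mm from the hinge; the handle is 14 mm in diameter and 64 mm long along the hinge axis.
- beaker: Bystander: clear glass beaker, 66 mm diameter, 75 mm high; origin under its centre. It and the cap stand one to the left and one to the right of the stand, either way round.
- rack: Bystander: blue tube rack with blue-capped tubes, 100 x 160 mm, 101 mm high; origin under its centre.
- bottle: Bystander: amber bottle, 66 mm diameter, 140 mm high; origin under its centre.
- jar: Bystander: small white jar with a green cap, 40 mm diameter, 45 mm high; origin under its centre.
- dish: Bystander: shallow white dish, 70 mm diameter, 16 mm high; origin under its centre.
- screwdriver: Bystander: yellow-handled screwdriver lying flat, 170 mm long; origin at its underside.
- mouse: Bystander: grey round computer mouse, 60 mm diameter, 34 mm high; origin under its centre.
Mind the look-alikes: they are no part of the job. What is shaped like the stand but yellow is not meant.

How it is judged:
By the outcome, as a careful person would: the job done as asked, in the order asked, and still so for the second after the job is handed in, with the robot touching nothing.
It also fails if it takes over 58 s, if anything falls off the work surface, if the arm or the gripper's body presses on something with over 40 N, if the wrist force passes 120 N, or if a joint passes its speed limit or range.

## Working session

There is one attempt and no reset: what is moved stays moved. The work goes in short steps, Python scripts to look and compute and a tool call to move; the robot and the scene stay as the last step left them, time stands still between calls to the robot, and variables do not carry over. Pictures are saved under pics/ and viewed, at most 10 in all, crops included, and the job is handed in when it is done.

Besides the shell and the picture viewer there is one more tool, called after "Emit:" by a JSON object that holds its "name" and its "arguments". step_arm: Moves the arm, as the interface text tells. Scaled input: -1 to 1 covers 40 cm each way for a shift and 90 degrees each way for a turn. Its arguments: {"type":"object","properties":{"increments":{"type":"array"}},"required":["increments"]}

```bash
mkdir -p pics; ls
python3 - <<'E'
from cell import bot
import cv2
print(bot.get_state())
for n in ("scene","top"):
    im=bot.get_image(n); cv2.imwrite(f"pics/{n}0.png",im[:,:,::-1]); m=bot.camera_model(n); print(n,m)
E
```

```text
pics
{'t': 0.0, 'joint_positions': array([-7.86297395e-01,  4.08830588e-02,  8.38047436e-02, -4.49954660e-04,
       -1.61549783e+00, -3.33704987e-01]), 'joint_vel': array([ 0.00031827, -0.00024672,  0.00075599, -0.001502  ,  0.00246828,
       -0.00105348]), 'effort': array([ 1.21074834e-03, -3.68208969e+01,  3.47414482e+01,  6.93245485e+00,
       -5.42609268e-03,  1.32015418e-05]), 'tcp_pos': array([ 0.26130506, -0.53967313,  0.19123791]), 'tool_rot': array([-2.23502821e-01,  9.74702850e-01,  8.73624203e-04, -2.81493243e-04]), 'contact_force': array([ 0.45911453, -0.051909  ,  0.04178689]), 'moment': array([-0.01593644,  0.04081039, -0.05418992]), 'grip_force': 0.0, 'grip_width': 0.08520509108239682}
scene {'fx': 372.4469919311639, 'fy': 372.4469919311639, 'cx': 320.8223247602147, 'cy': 196.6688373943701, 'k1': -0.062027080284592535, 'R': array([[ 0.19873902,  0.98005037,  0.00201826],
       [ 0.77373764, -0.15563737, -0.61409045],
       [-0.60152545,  0.12360534, -0.78923308]]), 't': array([-0.01948074, -0.27680642,  1.31420645])}
top {'fx': 443.0226398784137, 'fy': 443.0226398784137, 'cx': 318.3322306445166, 'cy': 204.49935665582296, 'k1': 0.04132253917848522, 'R': array([[ 4.44874172e-03, -9.99517748e-01, -3.07323824e-02],
       [-9.87010562e-01,  5.46602472e-04, -1.60654448e-01],
       [ 1.60593771e-01,  3.10478962e-02, -9.86532143e-01]]), 't': array([-0.03787889,  0.48666593,  1.21775697])}
```

View pics/scene0.png

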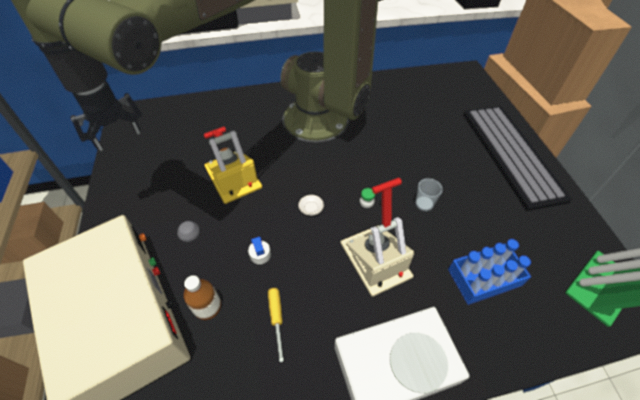

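View pics/top0.png

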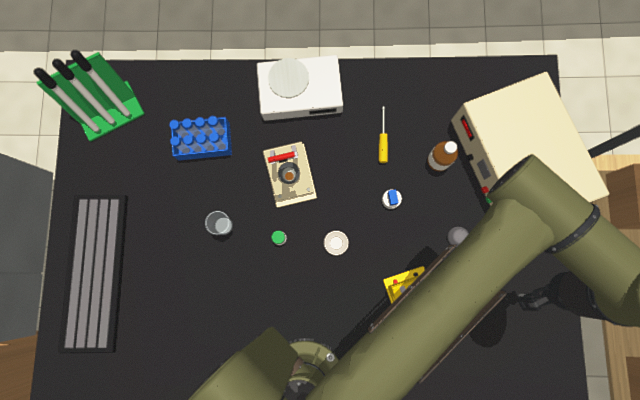

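The cream stand is at scene (378,258) / top (289,174). The yellow one at scene (232,175) is the look-alike. The only white sleeve with a blue block is at scene (259,251) / top (392,199), so that is the cap; the jar has a green top and the dish is flat. I'll confirm this in one enlarged mosaic.

```bash
cat > h.py <<'E'
import numpy as np, cv2
from cell import bot
def ray(m,uv):
    q=np.array([(uv[0]-m['cx'])/m['fx'],(uv[1]-m['cy'])/m['fy']]); K=np.eye(3)
    s=cv2.undistortPoints(np.array([[q]],float),K,np.array([m['k1'],0,0,0.]))[0,0]
    R=np.array(m['R']); d=R.T@np.array([s[0],s[1],1]); return -R.T@np.array(m['t']), d/np.linalg.norm(d)
def plane(m,uv,z):
    o,d=ray(m,uv); return o+d*(z-o[2])/d[2]
def tri(*mu):
    A=np.zeros((3,3));b=np.zeros(3);L=[]
    for m,uv in mu:
        o,d=ray(m,uv);P=np.eye(3)-np.outer(d,d);A+=P;b+=P@o;L.append((o,P))
    X=np.linalg.solve(A,b); return X,[np.linalg.norm(P@(X-o))*1000 for o,P in L]
def proj(m,X):
    c=np.array(m['R'])@np.array(X)+m['t']; s=c[:2]/c[2]; s=s*(1+m['k1']*(s@s))
    return np.array([m['fx']*s[0]+m['cx'],m['fy']*s[1]+m['cy']])
def blobs(im,lo,hi,roi,amin=8):
    x0,y0,x1,y1=roi; h=cv2.cvtColor(im[y0:y1,x0:x1],cv2.COLOR_RGB2HSV); k=cv2.inRange(h,lo,hi)
    n,l,s,c=cv2.connectedComponentsWithStats(k)
    return [(s[i,4],(c[i]+[x0,y0]).round(1),cv2.minAreaRect(np.argwhere(l==i)[:,::-1].astype(np.float32)+np.float32([x0,y0]))) for i in range(1,n) if s[i,4]>=amin]
E
python3 - <<'E'
from h import *
s=cv2.imread('pics/scene0.png');t=cv2.imread('pics/top0.png')
c=[(s,330,165,110,150,),(t,240,125,110,100),(s,230,225,60,50),(t,365,175,55,50)]
W=[cv2.resize(i[y:y+h,x:x+w],None,fx=f,fy=f,interpolation=cv2.INTER_CUBIC) for (i,x,y,w,h),f in zip(c,(3.5,3.5,4,4))]
o=np.zeros((600,800,3),np.uint8)
for w,(x,y) in zip(W,((0,0),(400,0),(400,370),(0,0))):
    if w is W[3]: x,y=400+250-10,370; w=w[:, :160]
    w=w[:600-y,:800-x]; o[y:y+w.shape[0],x:x+w.shape[1]]=w
cv2.imwrite('pics/mos.png',o)
ms,mt=bot.camera_model('scene'),bot.camera_model('top')
for n,i,roi in(('s',s,(235,230,285,270)),('t',t,(375,180,412,215))):
    i=i[:,:,::-1].copy(); print(n,'blue',blobs(i,(100,130,60),(125,255,255),roi)); print('white',blobs(i,(0,0,130),(180,60,255),roi))
for n,i,roi in(('s',s,(350,170,415,290)),('t',t,(255,140,320,212))):
    i=i[:,:,::-1].copy(); print(n,'red',[blobs(i,(a,150,80),(b,255,255),roi) for a,b in((0,8),(172,180))])
    print('cream',blobs(i,(14,30,120),(35,130,255),roi,40))
E
```

```text
s blue [(np.int32(139), array([257.4, 244.4]), ((257.9000244140625, 245.20001220703125), (17.39252281188965, 10.435516357421875), 71.56504821777344))]
white [(np.int32(288), array([259.1, 253.1]), ((258.5, 252.0), (22.0, 21.0), 90.0))]
t blue [(np.int32(112), array([392.6, 196.8]), ((392.5384826660156, 196.6923065185547), (14.512594223022461, 7.844645023345947), 78.69007110595703))]
white [(np.int32(154), array([391.2, 199.4]), ((391.4851379394531, 199.1485137939453), (19.303720474243164, 17.51265525817871), 5.710593223571777))]
s red [[(np.int32(570), array([386.7, 197.9]), ((391.57550048828125, 201.26414489746094), (43.13121795654297, 30.356685638427734), 74.05460357666016)), (np.int32(13), array([400.2, 273.8]), ((400.25006103515625, 273.7500305175781), (2.8284268379211426, 3.535533905029297), 45.0))], []]
cream [(np.int32(2342), array([379.7, 262. ]), ((381.5, 259.0), (60.0, 63.0), 90.0))]
t red [[(np.int32(142), array([281. , 156.7]), ((280.82354736328125, 156.7941131591797), (5.335783958435059, 26.436382293701172), 75.96376037597656))], []]
cream [(np.int32(1773), array([290.9, 176.6]), ((289.4115905761719, 173.88897705078125), (59.05091094970703, 41.84507369995117), 76.23921203613281))]
```

View pics/mos.png

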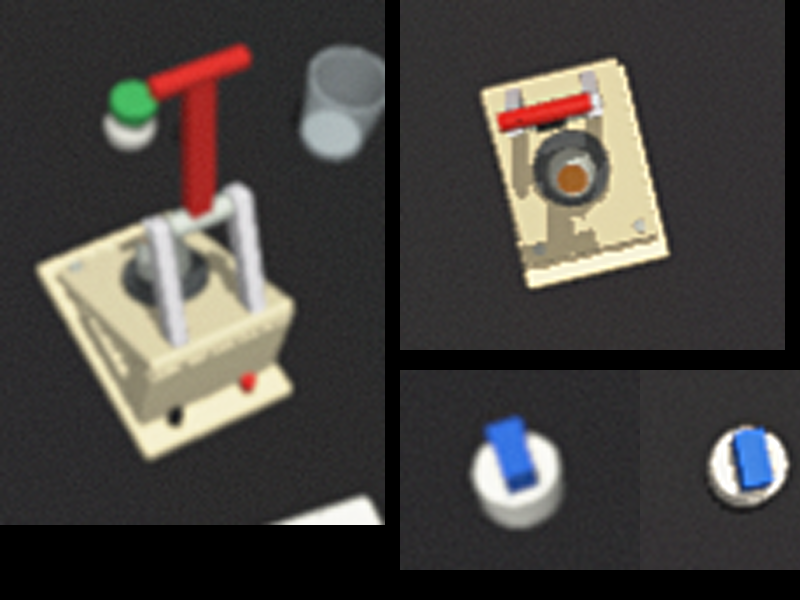

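The mosaic shows the cream stand with its bare neck, the red bar about upright, and the cap with its blue block standing clear. The handle ends are at scene (374,190) and (400,180), and at top (269,160) and (295,154). Next I triangulate.

Run:
```python
from h import *
np.set_printoptions(precision=4,suppress=True)
ms,mt=bot.camera_model('scene'),bot.camera_model('top')
C=lambda p:(330+p[0]/3.5,165+p[1]/3.5)
T=lambda p:(240+(p[0]-400)/3.5,125+p[1]/3.5)
for n,a,b in(('hL',(155,88),(592,103)),('hR',(246,54),(500,122)),('shoulder',(165,268),(571,168)),('base front-left',(40,267),(668,255)),('post1top',(158,225),(588,80)),('post2top',(238,190),(513,98))):
    print(n,tri((ms,C(a)),(mt,T(b))))
print('bluetop',tri((ms,(257.3,242)),(mt,(392.6,196.8))))
for p in((530,287),(668,255),(483,92),(620,60)): print(plane(mt,T(p),0.008))
for p in((150,460),(291,388),(40,267)): print('s',plane(ms,C(p),0.008))
# block axis in top at z=.057
for p in((735,433),(762,428),(743,490),(772,485)): print('blk',plane(mt,(365+(p[0]-640)/4,175+(p[1]-370)/4),.057))
```

```text
hL (array([0.5661, 0.0128, 0.2806]), [np.float64(2.1869338475927456), np.float64(2.1869338475927096)])
hR (array([0.5529, 0.0732, 0.2818]), [np.float64(1.6462173256926829), np.float64(1.6462173256926815)])
shoulder (array([0.57  , 0.0453, 0.0754]), [np.float64(0.7132549656282964), np.float64(0.7132549656282624)])
base front-left (array([ 0.5119, -0.0292,  0.0067]), [np.float64(1.5536236237984957), np.float64(1.5536236237985692)])
post1top (array([0.6061, 0.0185, 0.1945]), [np.float64(2.831617362790701), np.float64(2.831617362790709)])
post2top (array([0.5924, 0.0734, 0.1968]), [np.float64(1.8488319207585298), np.float64(1.848831920758456)])
bluetop (array([ 0.5045, -0.2444,  0.0617]), [np.float64(0.7353701207215644), np.float64(0.7353701207216199)])
[0.4844 0.084  0.008 ]
[ 0.5114 -0.0307  0.008 ]
[0.6521 0.1272 0.008 ]
[0.6798 0.011  0.008 ]
s [0.6798 0.0111 0.008 ]
s [0.6478 0.1263 0.008 ]
s [ 0.5129 -0.0279  0.008 ]
blk [ 0.5226 -0.234   0.057 ]
blk [ 0.5261 -0.2528  0.057 ]
blk [ 0.4823 -0.2387  0.057 ]
blk [ 0.4858 -0.2588  0.057 ]
```

Run:
```python
from h import *
np.set_printoptions(precision=4,suppress=True)
from scipy.spatial.transform import Rotation as Ro
s=bot.get_state(); m=bot.camera_model('wrist'); R=Ro.from_quat(s['tool_rot']).as_matrix()
print(R); c=-np.array(m['R']).T@m['t']; print('cam in tool',R.T@(c-s['tcp_pos']),'axes in tool\n',R.T@np.array(m['R']).T, m['fx'])
ms=bot.camera_model('scene'); print('yellow handle',plane(ms,(215,133),.28),plane(ms,(205,136),.28))
```

```text
[[-0.9001 -0.4356 -0.0009]
 [-0.4356  0.9001  0.0014]
 [ 0.0001  0.0017 -1.    ]]
cam in tool [ 0.083  -0.0001 -0.1826] axes in tool
 [[ 0.0012 -0.9471 -0.3208]
 [ 1.      0.0014 -0.0002]
 [ 0.0006 -0.3208  0.9472]] 303.2177864514949
yellow handle [ 0.329 -0.298  0.28 ] [ 0.3346 -0.3211  0.28  ]
```

Emit:
{"name": "step_arm", "arguments": {"increments": [{"xyz": [0, 0, 0.12], "roll": 0, "fingers": 1}, {"xyz": [0, 0, 0.25], "roll": 0, "fingers": 1}, {"xyz": [0, 0, 0.35], "roll": 0, "fingers": 1}, {"xyz": [0, 0, 0.4], "roll": 0, "fingers": 1}]}}

```text
t: 0.5
tcp_pos: [0.2611, -0.5405, 0.3568]
tool_rot: [-0.223, 0.975, -0.003, 0.001]
contact_force: [-0.1, 0.3, 0.6]
grip_width: 0.0852
grip_force: 0.0
```

Emit:
{"name": "step_arm", "arguments": {"increments": [{"xyz": [0.525, 0.725, 0], "roll": -0.2, "fingers": 1}, {"xyz": [0.525, 0.725, 0], "roll": -0.2, "fingers": 1}, {"xyz": [0.525, 0.725, 0], "roll": -0.2, "fingers": 1}, {"xyz": [0.525, 0.725, 0], "roll": -0.2, "fingers": 1}, {"xyz": [0.525, 0.725, 0], "roll": -0.2, "fingers": 1}, {"xyz": [0.525, 0.725, -0.1], "roll": -0.2, "fingers": 1}, {"xyz": [0.525, 0.725, -0.25], "roll": -0.2, "fingers": 1}, {"xyz": [0.525, 0.725, -0.4], "roll": -0.2, "fingers": 1}, {"xyz": [0.525, 0.725, -0.4], "roll": -0.2, "fingers": 1}, {"xyz": [0.525, 0.725, -0.4], "roll": -0.2, "fingers": 1}, {"xyz": [0.525, 0.725, -0.4], "roll": -0.2, "fingers": 1}]}}

```text
t: 1.6
tcp_pos: [0.4707, -0.2498, 0.1911]
tool_rot: [-0.069, 0.998, 0.0, -0.002]
contact_force: [-0.7, 0.3, 0.7]
grip_width: 0.0854
grip_force: 0.0
```

```bash
cat >> h.py <<'E'
import pickle
def snap(name):
    s=bot.get_state(); m=bot.camera_model('wrist'); im=bot.get_image('wrist'); pickle.dump((s,m,im),open(name+'.pkl','wb')); return s,m,im
E
python3 - <<'E'
from h import *
np.set_printoptions(precision=4,suppress=True)
s,m,im=snap('w1'); print(s['tcp_pos'],s['joint_vel'].max())
cap=[.505,-.244,.057]; u=proj(m,cap); print(u)
r=[int(max(0,u[0]-70)),int(max(0,u[1]-70)),int(u[0]+70),int(min(400,u[1]+70))]
for b in blobs(im,(100,110,50),(128,255,255),r,50): print('blue',b, plane(m,b[2][0],.057), [plane(m,p,.057) for p in cv2.boxPoints(b[2])])
for b in blobs(im,(0,0,120),(180,70,255),r,50): print('white',b, plane(m,b[2][0],.031))
E
```

```text
[ 0.4707 -0.2498  0.1911] 0.09372671338057363
[318.5294 211.6307]
blue (np.int32(759), array([316. , 209.7]), ((316.02056884765625, 209.5548095703125), (39.30638122558594, 19.39411163330078), 87.87889862060547)) [ 0.503  -0.2471  0.057 ] [array([ 0.4824, -0.2614,  0.057 ]), array([ 0.4787, -0.2406,  0.057 ]), array([ 0.5244, -0.2322,  0.057 ]), array([ 0.5283, -0.2539,  0.057 ])]
white (np.int32(955), array([316.4, 198.5]), ((316.5, 201.0), (44.0, 43.0), 90.0)) [ 0.5015 -0.2468  0.031 ]
```

Emit:
{"name": "step_arm", "arguments": {"increments": [{"xyz": [0.04, 0.01, -0.08], "roll": 0.015, "fingers": 1}, {"xyz": [0.04, 0.01, -0.16], "roll": 0.015, "fingers": 1}, {"xyz": [0.04, 0.01, -0.2], "roll": 0.015, "fingers": 1}, {"xyz": [0.04, 0.01, -0.2], "roll": 0.015, "fingers": 1}, {"xyz": [0.04, 0.01, -0.2], "roll": 0.015, "fingers": 1}]}}

```text
t: 2.15
tcp_pos: [0.4882, -0.2472, 0.1151]
tool_rot: [-0.08, 0.997, -0.001, 0.001]
contact_force: [0.6, -0.7, -0.0]
grip_width: 0.0855
grip_force: 0.0
```

Run:
```python
from h import *
np.set_printoptions(precision=4,suppress=True)
s,m,im=snap('w2'); print(s['tcp_pos'],s['tool_rot'])
r=[250,100,400,300]
o=None
for b in blobs(im,(100,110,50),(128,255,255),r,50): print('blue',b, plane(m,b[2][0],.057), [plane(m,p,.057) for p in cv2.boxPoints(b[2])])
for b in blobs(im,(0,0,120),(180,70,255),r,150): print('white',b, plane(m,b[2][0],.031))
a=cv2.resize(im[100:300,200:440],None,fx=2.4,fy=2.4)
_,m1,i1=pickle.load(open('w1.pkl','rb')); b=cv2.resize(i1[160:260,256:376],None,fx=1.6,fy=1.6)
a[:160,:192]=b; cv2.imwrite('pics/w2.png',a[:,:,::-1])
```

```text
[ 0.4882 -0.2472  0.1151] [-0.0797  0.9968 -0.0009  0.0014]
blue (np.int32(1271), array([315.7, 218.9]), ((315.5, 219.0), (50.0, 25.0), 90.0)) [ 0.5022 -0.2469  0.057 ] [array([ 0.4817, -0.2607,  0.057 ]), array([ 0.4784, -0.2402,  0.057 ]), array([ 0.5238, -0.2323,  0.057 ]), array([ 0.5274, -0.254 ,  0.057 ])]
white (np.int32(1557), array([316. , 203.4]), ((315.3979797363281, 206.2445068359375), (56.55381774902344, 55.184383392333984), 87.87889862060547)) [ 0.4999 -0.2476  0.031 ]
```

View pics/w2.png

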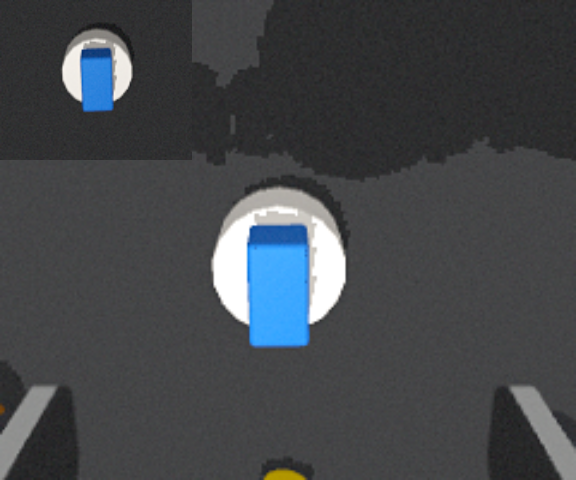

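The wrist view shows the cap upright. In w2 the bright top face of its block spans px x 304–329, y 201–244; in w1 it spans x 307–327, y 194–229.

Run:
```python
from h import *
np.set_printoptions(precision=4,suppress=True)
d=[pickle.load(open(f'w{i}.pkl','rb')) for i in(1,2)]
c=[]
for s,m,im in d:
    k=cv2.inRange(cv2.cvtColor(im,cv2.COLOR_RGB2HSV),(100,110,185),(128,255,255)); k[:150]=0;k[300:]=0;k[:,:250]=0;k[:,400:]=0
    p=np.argwhere(k)[:,::-1].astype(np.float32); b=cv2.minAreaRect(p); print(len(p),b); c.append((m,b[0]))
    q=[plane(m,x,.057) for x in cv2.boxPoints(b)]; print(np.array(q))
print(tri(*c), tri(c[0],c[1],(bot.camera_model('top'),(392.6,196.8))))
```

```text
618 ((315.5, 212.0), (32.0, 19.0), 90.0)
[[ 0.4888 -0.2601  0.057 ]
 [ 0.486  -0.2395  0.057 ]
 [ 0.5236 -0.234   0.057 ]
 [ 0.5266 -0.2553  0.057 ]]
1072 ((315.5, 222.0), (42.0, 25.0), 90.0)
[[ 0.4878 -0.2598  0.057 ]
 [ 0.4844 -0.2392  0.057 ]
 [ 0.5228 -0.2325  0.057 ]
 [ 0.5264 -0.2542  0.057 ]]
(array([ 0.5116, -0.2461,  0.041 ]), [np.float64(0.5163644851566198), np.float64(0.5163644851565737)]) (array([ 0.5074, -0.2461,  0.0506]), [np.float64(1.1820492313961937), np.float64(0.10206735141469016), np.float64(1.255896751318216)])
```

Emit:
{"name": "step_arm", "arguments": {"increments": [{"xyz": [0.011, -0.004, -0.08], "roll": 0, "fingers": 1}, {"xyz": [0.011, -0.004, -0.15], "roll": 0, "fingers": 1}, {"xyz": [0.011, -0.004, -0.195], "roll": 0, "fingers": 1}, {"xyz": [0.011, -0.004, -0.195], "roll": 0, "fingers": 1}]}}

```text
t: 2.6
tcp_pos: [0.4911, -0.2475, 0.0334]
tool_rot: [-0.08, 0.997, 0.0, -0.001]
contact_force: [-0.5, 0.1, -0.3]
grip_width: 0.0855
grip_force: 0.0
```

Emit:
{"name": "step_arm", "arguments": {"increments": [{"xyz": [0, 0, 0], "roll": 0, "fingers": 0.15}, {"xyz": [0, 0, 0], "roll": 0, "fingers": 0}, {"xyz": [0, 0, 0], "roll": 0, "fingers": 0}, {"xyz": [0, 0, 0], "roll": 0, "fingers": 0}, {"xyz": [0, 0, 0], "roll": 0, "fingers": 0}, {"xyz": [0, 0, 0], "roll": 0, "fingers": 0}]}}

```text
t: 3.2
tcp_pos: [0.4919, -0.2476, 0.0344]
tool_rot: [-0.08, 0.997, 0.0, 0.0]
contact_force: [0.0, 0.8, -0.6]
grip_width: -0.0001
grip_force: 0.0
```

Run:
```python
from h import *
s,m,im=snap('w3'); print(s['tcp_pos'],s['grip_width'],s['contact_force'])
sc=bot.get_image('scene')
o=np.zeros((560,800,3),np.uint8); o[:400,:640]=im; o[400:560,:240]=cv2.resize(sc[220:284,210:306],(240,160)); 
tp=bot.get_image('top'); o[400:560,300:540]=cv2.resize(tp[170:234,350:446],(240,160)); cv2.imwrite('pics/w3.png',o[:,:,::-1])
```

```text
[ 0.49186559 -0.24763658  0.03443503] -0.00012148338982386625 [ 0.0175688   0.83772613 -0.60047791]
```

View pics/w3.png

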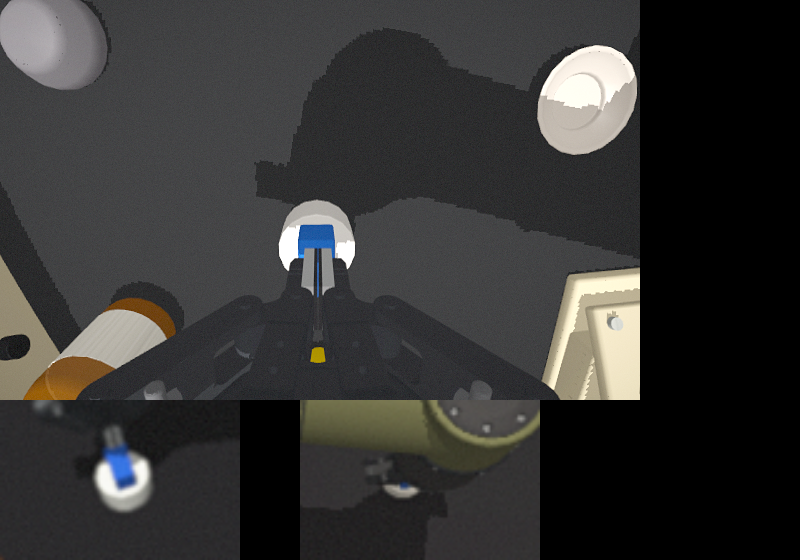

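```bash
python3 - <<'E'
from h import *
s,m,im=pickle.load(open('w3.pkl','rb'))
for n,p in dict(nearTop=(.4855,-.249,.057),farTop=(.525,-.2435,.057),nearBot=(.4855,-.249,.031),tcp=s['tcp_pos'],rimnear=(.4785,-.250,.031)).items(): print(n,proj(m,p))
print([(y,im[y,306].tolist(),im[y,317].tolist()) for y in range(196,300,4)])
E
python3 -c "
import cv2;i=cv2.imread('pics/w3.png')
cv2.imwrite('pics/w3b.png',cv2.resize(i[190:330,230:400],None,fx=4,fy=4))"
```

```text
nearTop [317.23549111 238.51625899]
farTop [315.78528277 296.26173874]
nearBot [317.27727512 221.47888435]
tcp [317.76478592 232.61080734]
rimnear [317.48542208 211.47385351]
[(196, [37, 46, 45], [51, 49, 47]), (200, [34, 39, 42], [166, 161, 156]), (204, [177, 173, 167], [177, 174, 168]), (208, [175, 171, 167], [178, 176, 170]), (212, [177, 173, 168], [175, 173, 168]), (216, [203, 198, 192], [205, 202, 195]), (220, [203, 201, 195], [204, 200, 195]), (224, [164, 169, 182], [166, 170, 184]), (228, [34, 90, 161], [29, 85, 162]), (232, [38, 90, 163], [20, 89, 160]), (236, [36, 92, 166], [30, 89, 163]), (240, [36, 103, 181], [32, 99, 180]), (244, [40, 106, 188], [43, 108, 188]), (248, [111, 128, 156], [36, 83, 151]), (252, [145, 146, 147], [45, 74, 117]), (256, [146, 148, 146], [41, 66, 115]), (260, [142, 142, 142], [45, 67, 115]), (264, [144, 147, 145], [54, 101, 172]), (268, [143, 143, 142], [52, 102, 171]), (272, [146, 145, 146], [50, 100, 172]), (276, [145, 145, 144], [54, 100, 172]), (280, [143, 145, 141], [50, 101, 173]), (284, [145, 144, 145], [56, 103, 172]), (288, [110, 107, 108], [60, 108, 174]), (292, [49, 45, 51], [60, 105, 173]), (296, [51, 54, 57], [58, 106, 171])]
```

View pics/w3b.png

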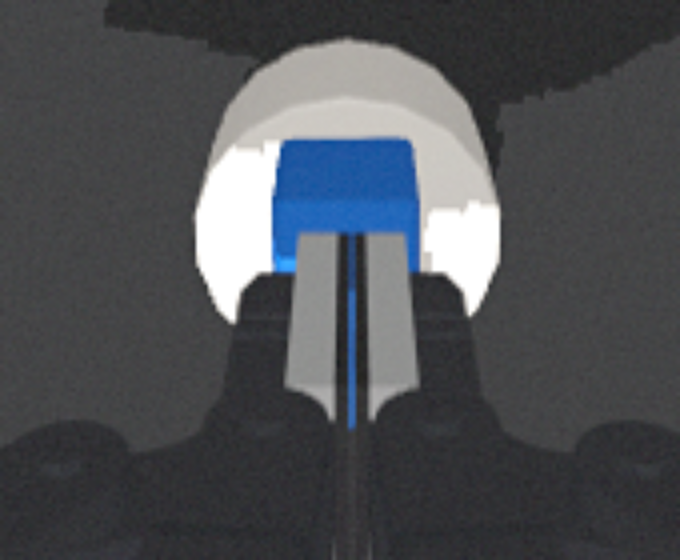

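The fingers closed just above the block: the tips are at wrist row 248, over the block's top face, although the reported TCP is z = 0.034. So the real tips sit well behind the reported TCP. I'll measure that before going lower.

Run:
```python
from h import *
np.set_printoptions(precision=4,suppress=True)
ms=bot.camera_model('scene'); s,m,im=pickle.load(open('w3.pkl','rb')); t=s['tcp_pos']
for z in(.034,.05,.06,.07,.08): print(z,proj(ms,[t[0],t[1],z]),'wrist nearedge',proj(m,[t[0]-.011,t[1],z]),'wrist center',proj(m,[t[0],t[1],z]))
sc=bot.get_image('scene'); print(np.array2string(cv2.cvtColor(sc[226:252:1,254:258:3].copy(),cv2.COLOR_RGB2HSV).reshape(-1,6)))
_,m2,i2=pickle.load(open('w2.pkl','rb')); g=cv2.inRange(cv2.cvtColor(i2,cv2.COLOR_RGB2HSV),(0,0,110),(180,40,200)); 
n,l,st,c=cv2.connectedComponentsWithStats(g); print([st[i].tolist() for i in range(1,n) if st[i,4]>150])
```

```text
0.034 [257.296 243.604] wrist nearedge [320.4964 217.0181] wrist center [317.7644 232.3369]
0.05 [256.4573 240.3844] wrist nearedge [320.7397 226.8336] wrist center [317.7797 243.2091]
0.06 [255.922  238.3278] wrist nearedge [320.9133 233.8429] wrist center [317.7905 250.9496]
0.07 [255.3778 236.2359] wrist nearedge [321.1068 241.6641] wrist center [317.8025 259.5634]
0.08 [254.8245 234.108 ] wrist nearedge [321.3239 250.4451] wrist center [317.816  269.2048]
[[ 75  17  30 128  29  35]
 [  0   0  31 113  32  32]
 [108  35  36  90  22  35]
 [135  13  38  90  13  38]
 [ 70  14  56  75   9  56]
 [ 60   7  71  80   9  82]
 [ 90   3  82  80   8  92]
 [  0   0  86  70   8  91]
 [ 68  11  94  60   3  98]
 [ 60   3  92  60   5 102]
 [ 75   5  94  90   3  99]
 [ 40   8 102 108  38 102]
 [110  29 106 112 108 111]
 [112 109 122 110 173 128]
 [110 170 132 110 197 133]
 [110 193 164 110 192 159]
 [109 200 207 110 198 202]
 [110 193 229 110 192 227]
 [110 181 226 109 194 227]
 [111 148 226 109 192 228]
 [112 112 227 109 194 226]
 [112  84 229 109 195 228]
 [112  58 226 109 196 228]
 [110  29 231 109 196 230]
 [110   7 232 109 197 225]
 [ 45   2 235 110 194 201]]
[[91, 24, 68, 72, 3692], [475, 76, 76, 66, 3296], [626, 132, 14, 36, 332], [291, 178, 52, 26, 371], [184, 261, 39, 55, 636], [413, 261, 39, 55, 626], [123, 263, 72, 41, 1507], [575, 305, 65, 63, 1742]]
```

Emit:
{"name": "step_arm", "arguments": {"increments": [{"xyz": [0, 0, 0], "roll": 0, "fingers": 1}, {"xyz": [0, 0, 0], "roll": 0, "fingers": 1}, {"xyz": [0, 0, 0], "roll": 0, "fingers": 1}, {"xyz": [0, 0, 0], "roll": 0, "fingers": 1}, {"xyz": [0, 0, 0], "roll": 0, "fingers": 1}, {"xyz": [0, 0, -0.03], "roll": 0, "fingers": 1}, {"xyz": [0, 0, -0.06], "roll": 0, "fingers": 1}, {"xyz": [0, 0, -0.06], "roll": 0, "fingers": 1}]}}

```text
t: 4.2
tcp_pos: [0.49, -0.247, 0.007]
tool_rot: [-0.08, 0.997, 0.001, -0.002]
contact_force: [0.7, -0.2, 0.1]
grip_width: 0.0853
grip_force: 0.0
```

Run:
```python
from h import *
s,m,im=snap('w4'); print(s['tcp_pos'],s['grip_width'],s['contact_force'])
sc=bot.get_image('scene')
o=np.zeros((600,640,3),np.uint8); o[:400]=im; o[400:600,:300]=cv2.resize(sc[210:290,200:320],(300,200)); cv2.imwrite('pics/w4.png',o[:,:,::-1])
```

```text
[ 0.48995702 -0.24700167  0.00704958] 0.08533217543972905 [ 0.65459422 -0.16887105  0.07642842]
```

View pics/w4.png

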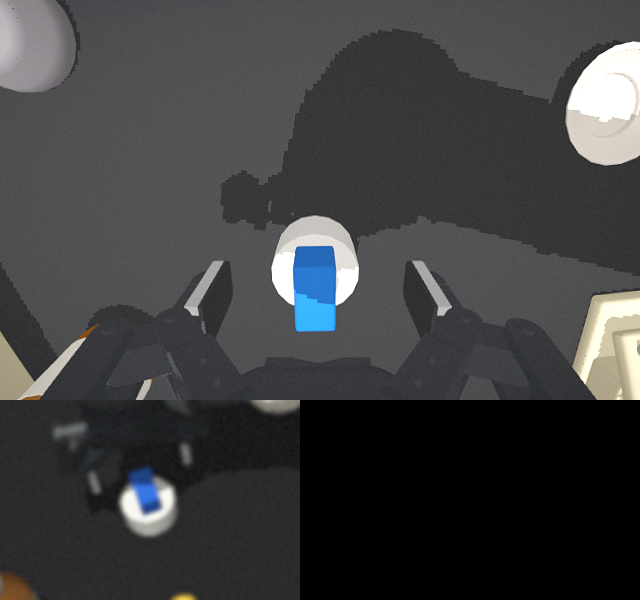

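The open pads straddle the block, with the tips at about (222,262) and (412,262). From the 85 mm pad spacing, the open tips are at z≈0.059. I go 8 mm lower and close; the width should then read about 22 mm.

Emit:
{"name": "step_arm", "arguments": {"increments": [{"xyz": [0, 0, -0.02], "roll": 0, "fingers": 1}, {"xyz": [0, 0, -0.02], "roll": 0, "fingers": 0}, {"xyz": [0, 0, -0.02], "roll": 0, "fingers": 0}, {"xyz": [0, 0, -0.02], "roll": 0, "fingers": 0}, {"xyz": [0, 0, -0.02], "roll": 0, "fingers": 0}, {"xyz": [0, 0, -0.02], "roll": 0, "fingers": 0}, {"xyz": [0, 0, -0.02], "roll": 0, "fingers": 0}]}}

```text
t: 5.0
tcp_pos: [0.4921, -0.2478, 0.0028]
tool_rot: [-0.08, 0.997, -0.0, 0.0]
contact_force: [-0.3, -0.4, 2.6]
grip_width: 0.0202
grip_force: 59.9
```

Gripped at about 20 mm with 60 N. Now I lift the cap and look at the stand from its right side.

Emit:
{"name": "step_arm", "arguments": {"increments": [{"xyz": [0, 0, 0.1], "roll": 0, "fingers": 0}, {"xyz": [0, 0, 0.22], "roll": 0, "fingers": 0}, {"xyz": [0, 0, 0.34], "roll": 0, "fingers": 0}, {"xyz": [0.06, 0.12, 0.4], "roll": 0.045, "fingers": 0}, {"xyz": [0.1, 0.24, 0.44], "roll": 0.045, "fingers": 0}, {"xyz": [0.1, 0.3, 0.44], "roll": 0.045, "fingers": 0}, {"xyz": [0.1, 0.3, 0.44], "roll": 0.045, "fingers": 0}, {"xyz": [0.1, 0.3, 0.44], "roll": 0.045, "fingers": 0}, {"xyz": [0.1, 0.3, 0.44], "roll": 0.045, "fingers": 0}]}}

```text
t: 5.9
tcp_pos: [0.5315, -0.1281, 0.1777]
tool_rot: [-0.115, 0.993, 0.0, -0.0]
contact_force: [-0.3, -0.2, -1.0]
grip_width: 0.0205
grip_force: 59.5
```

Run:
```python
from h import *
s,m,im=snap('w5'); print(s['tcp_pos'],s['tool_rot'],s['grip_width'],s['contact_force'])
tp=bot.get_image('top'); cv2.imwrite('top1.png',tp[:,:,::-1])
o=np.zeros((600,640,3),np.uint8); o[:400]=im; o[400:600,:240]=cv2.resize(tp[135:215,250:346],(240,200)); cv2.imwrite('pics/w5.png',o[:,:,::-1])
```

```text
[ 0.53147322 -0.12806978  0.17772033] [-1.14979709e-01  9.93367716e-01  8.10808849e-05 -4.89898289e-04] 0.020473181101678464 [-0.26947824 -0.21511762 -1.00308024]
```

View pics/w5.png

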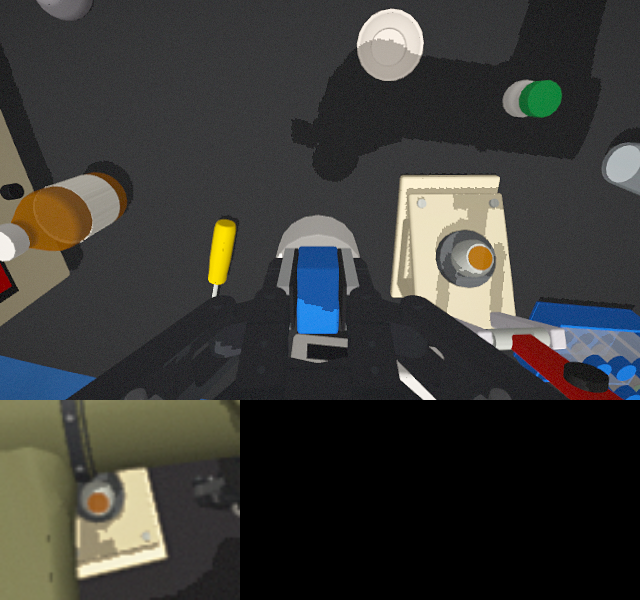

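The wrist view shows the cell at (465,258), orange sample disc at (480,258), and the stand's front edge level at row 177, so the tool yaw matches the stand. The bar is at lower right, leaning toward the robot. I take a second view from 8 cm farther on.

Emit:
{"name": "step_arm", "arguments": {"increments": [{"xyz": [0.1, 0, 0.05], "roll": 0, "fingers": 0}, {"xyz": [0.2, 0, 0.1], "roll": 0, "fingers": 0}, {"xyz": [0.2, 0, 0.1], "roll": 0, "fingers": 0}, {"xyz": [0.2, 0, 0.1], "roll": 0, "fingers": 0}, {"xyz": [0.2, 0, 0.1], "roll": 0, "fingers": 0}]}}

```text
t: 6.5
tcp_pos: [0.6111, -0.1283, 0.2179]
tool_rot: [-0.115, 0.993, 0.0, -0.0]
contact_force: [-0.1, 0.1, -0.4]
grip_width: 0.0203
grip_force: 59.6
```

Run:
```python
from h import *
np.set_printoptions(precision=4,suppress=True)
s,m,im=snap('w6'); print(s['tcp_pos'],s['tool_rot'])
cv2.imwrite('pics/w6.png',im[:,:,::-1])
_,m5,i5=pickle.load(open('w5.pkl','rb')); t0=cv2.imread('pics/top0.png')[:,:,::-1].copy(); mt=bot.camera_model('top')
def org(im,roi): return max(blobs(im,(8,150,100),(18,255,255),roi),key=lambda b:b[0])
u=proj(m,[.566,.045,.10]).astype(int); print(u)
o5=org(i5,(430,220,520,300)); o6=org(im,(u[0]-70,max(0,u[1]-70),min(640,u[0]+70),u[1]+70)); ot=org(t0,(260,140,320,210))
print(o5,o6,ot)
X=tri((m5,o5[1]),(m,o6[1]),(mt,ot[1])); print(X,tri((m5,o5[1]),(m,o6[1])))
```

```text
[ 0.6111 -0.1283  0.2179] [-0.1147  0.9934  0.0001 -0.0004]
[490 181]
(np.int32(370), array([479.7, 257.3]), ((480.0, 257.5), (23.0, 22.0), 90.0)) (np.int32(12), array([487. , 176.1]), ((487.3235778808594, 176.29415893554688), (3.6380343437194824, 4.365641117095947), 75.96376037597656)) (np.int32(45), array([288.7, 175.9]), ((288.5, 176.0), (6.0, 7.0), 90.0))
(array([0.5592, 0.044 , 0.0934]), [np.float64(1.9430307536988431), np.float64(3.037044642628881), np.float64(1.9640249646176953)]) (array([0.5632, 0.053 , 0.081 ]), [np.float64(1.4447834782830276), np.float64(1.4447834782830542)])
```

View pics/w6.png

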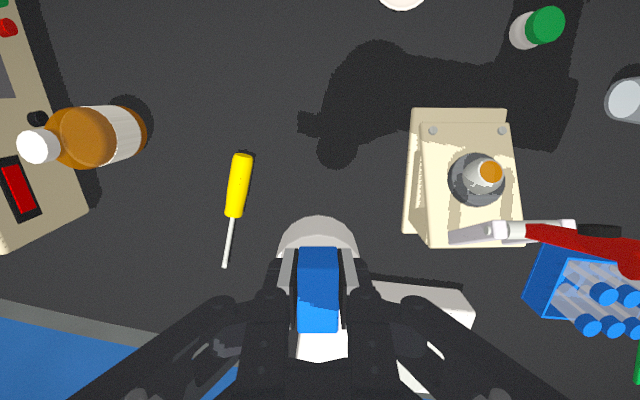

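w6 shows the cell at (477,180) with the sample disc at (490,172), the plate screws at (433,131) and (502,131), and the bar and hinge side-on at (460–640,225–260). I continue numerically with the shoulder outline, disc, screws and bar.

```bash
cat > st.py <<'E'
from h import *
np.set_printoptions(precision=4,suppress=True)
L=lambda n:pickle.load(open(n+'.pkl','rb'))
def grey(im,roi,smax=75):
    x0,y0,x1,y1=roi; h=cv2.cvtColor(im[y0:y1,x0:x1].copy(),cv2.COLOR_RGB2HSV)
    k=((h[:,:,1]<smax)&(h[:,:,2]<215)).astype(np.uint8)
    k|=cv2.inRange(h,(5,140,60),(17,255,255))//255   # sample disc
    k=cv2.morphologyEx(k,cv2.MORPH_OPEN,np.ones((3,3)))
    c=max(cv2.findContours(k,cv2.RETR_EXTERNAL,cv2.CHAIN_APPROX_NONE)[0],key=cv2.contourArea)
    e=cv2.fitEllipse(cv2.convexHull(c)); return (e[0][0]+x0,e[0][1]+y0),e[1],e[2],cv2.contourArea(c),np.array(cv2.boundingRect(c))+[x0,y0,0,0]
def org(im,roi): return max(blobs(im,(5,140,60),(17,255,255),roi),key=lambda b:b[0])
E
python3 - <<'E'
from st import *
s5,m5,i5=L('w5'); s6,m6,i6=L('w6'); t0=cv2.imread('pics/top0.png')[:,:,::-1].copy(); mt=bot.camera_model('top')
g=[grey(i5,(425,220,508,297)),grey(i6,(438,142,520,215)),grey(t0,(272,160,306,190))]
for a in g: print(a)
o=[org(i5,(430,220,520,300)),org(i6,(440,140,520,215)),org(t0,(260,140,320,210))]
for a in o: print(a[0],a[1],a[2])
M=(m5,m6,mt)
print('disc',tri(*[(m,a[2][0]) for m,a in zip(M,o)]),tri(*[(m,a[2][0]) for m,a in zip(M[:2],o)]))
print('shoulder',tri(*[(m,a[0]) for m,a in zip(M,g)]),tri(*[(m,a[0]) for m,a in zip(M[:2],g)]))
for n,a,b in(('scr1',(421,203),(433,131)),('scr2',(494,203),(502,131)),('baseL',(400,177),(412,108)),('baseR',(499,177),(506,109))): print(n,tri((m5,a),(m6,b)))
E
```

```text
((468.74200439453125, 267.583740234375), (73.97953033447266, 104.96033477783203), 179.7533416748047, 3946.0, array([435, 220,  71,  77]))
((482.6062812805176, 164.21441268920898), (74.50271606445312, 170.27528381347656), 3.1670310497283936, 3344.0, array([447, 142,  73,  73]))
((285.47514724731445, 172.88544368743896), (29.611669540405273, 32.32032775878906), 1.8690911531448364, 546.5, array([272, 160,  28,  30]))Traceback (most recent call last):
  File "<stdin>", line 5, in <module>
  File "st.py", line 11, in org
    def org(im,roi): return max(blobs(im,(5,140,60),(17,255,255),roi),key=lambda b:b[0])
                            ~~~^^^^^^^^^^^^^^^^^^^^^^^^^^^^^^^^^^^^^^^^^^^^^^^^^^^^^^^^^
ValueError: max() iterable argument is empty
```

Run:
```python
from st import *
_,_,i5=L('w5'); _,_,i6=L('w6')
h5=cv2.cvtColor(i5,cv2.COLOR_RGB2HSV);h6=cv2.cvtColor(i6,cv2.COLOR_RGB2HSV)
print('w5 row258',[(x,*h5[258,x].tolist()) for x in range(425,512,3)])
print('w5 col465',[(y,*h5[y,465].tolist()) for y in range(215,300,4)])
print('w6 row180',[(x,*h6[180,x].tolist()) for x in range(435,522,4)])
print('w6 col477',[(y,*h6[y,477].tolist()) for y in range(138,220,4)])
print('w6 disc',[(y,*h6[y,490].tolist()) for y in range(160,186,2)])
```

```text
w5 row258 [(425, 23, 47, 239), (428, 23, 46, 239), (431, 21, 48, 238), (434, 23, 48, 246), (437, 60, 12, 63), (440, 105, 5, 109), (443, 94, 15, 119), (446, 83, 13, 81), (449, 115, 18, 86), (452, 42, 11, 120), (455, 25, 10, 148), (458, 30, 10, 153), (461, 43, 11, 167), (464, 36, 15, 168), (467, 60, 5, 223), (470, 18, 216, 184), (473, 17, 212, 183), (476, 17, 210, 182), (479, 17, 208, 184), (482, 17, 207, 182), (485, 18, 225, 180), (488, 18, 255, 175), (491, 18, 237, 181), (494, 105, 15, 69), (497, 21, 59, 181), (500, 24, 56, 179), (503, 22, 55, 176), (506, 22, 46, 233), (509, 22, 48, 116)]
w5 col465 [(215, 23, 46, 237), (219, 22, 50, 221), (223, 20, 55, 181), (227, 23, 54, 178), (231, 70, 10, 79), (235, 98, 13, 81), (239, 120, 3, 75), (243, 24, 11, 121), (247, 26, 14, 129), (251, 35, 11, 143), (255, 35, 9, 164), (259, 39, 10, 174), (263, 30, 8, 183), (267, 40, 8, 190), (271, 30, 17, 133), (275, 20, 12, 130), (279, 105, 4, 119), (283, 120, 5, 113), (287, 21, 43, 182), (291, 22, 45, 237), (295, 22, 44, 237), (299, 22, 46, 237)]
w6 row180 [(435, 27, 35, 255), (439, 27, 33, 255), (443, 27
[... 393 characters left out ...]
col477 [(138, 24, 48, 203), (142, 21, 51, 205), (146, 22, 49, 203), (150, 23, 50, 205), (154, 105, 5, 96), (158, 96, 14, 93), (162, 38, 14, 150), (166, 30, 9, 172), (170, 43, 9, 206), (174, 36, 13, 203), (178, 35, 7, 214), (182, 30, 8, 219), (186, 30, 11, 161), (190, 45, 13, 158), (194, 90, 3, 155), (198, 102, 9, 141), (202, 99, 13, 137), (206, 108, 12, 109), (210, 27, 34, 255), (214, 27, 35, 255), (218, 27, 36, 255)]
w6 disc [(160, 13, 67, 194), (162, 19, 241, 203), (164, 19, 214, 205), (166, 18, 207, 209), (168, 19, 210, 209), (170, 19, 208, 208), (172, 19, 211, 208), (174, 19, 221, 208), (176, 19, 207, 209), (178, 19, 212, 208), (180, 19, 219, 206), (182, 18, 132, 212), (184, 40, 6, 242)]
```

```bash
sed -i "s/k=((h\[:,:,1\]<smax)&(h\[:,:,2\]<215))/k=((h[:,:,1]<22)|(h[:,:,1]>120))/; s/(5,140,60),(17,255,255)/(9,140,60),(23,255,255)/g" st.py
python3 - <<'E'
from st import *
s5,m5,i5=L('w5'); s6,m6,i6=L('w6'); t0=cv2.imread('pics/top0.png')[:,:,::-1].copy(); mt=bot.camera_model('top')
g=[grey(i5,(425,215,503,295)),grey(i6,(438,142,514,212)),grey(t0,(272,160,306,190))]
for a in g: print(a)
o=[org(i5,(430,220,520,300)),org(i6,(440,140,520,215)),org(t0,(260,140,320,210))]
for a in o: print(a[0],a[1],a[2])
M=(m5,m6,mt)
print('disc',tri(*[(m,a[2][0]) for m,a in zip(M,o)]),tri(*[(m,a[2][0]) for m,a in zip(M[:2],o)]))
print('shoulder',tri(*[(m,a[0]) for m,a in zip(M,g)]),tri(*[(m,a[0]) for m,a in zip(M[:2],g)]))
for n,a,b in(('scr1',(421,203),(433,131)),('scr2',(494,203),(502,131)),('baseL',(400,177),(412,108)),('baseR',(499,177),(506,109))): print(n,tri((m5,a),(m6,b)))
E
```

```text
((466.2271270751953, 258.77192306518555), (55.1729850769043, 59.29197692871094), 123.79412841796875, 2367.0, array([437, 231,  58,  57]))
((475.94035720825195, 179.55086517333984), (53.014671325683594, 56.907073974609375), 108.91387176513672, 2218.5, array([448, 153,  57,  53]))
((288.3558769226074, 172.8687219619751), (20.483993530273438, 21.03911018371582), 163.5591278076172, 204.0, array([279, 163,  20,  18]))
438 [480.  257.5] ((480.0, 257.5), (23.0, 22.0), 90.0)
370 [490.7 171.3] ((490.7500305175781, 171.24998474121094), (22.62741470336914, 19.091880798339844), 45.0)
49 [288.7 175.7] ((288.5, 175.5), (7.0, 7.0), 90.0)
disc (array([0.5567, 0.0431, 0.0976]), [np.float64(0.18192327094741167), np.float64(0.6860355581748853), np.float64(0.8589919717352309)]) (array([0.5559, 0.0419, 0.0991]), [np.float64(0.03638053414376741), np.float64(0.03638053414377051)])
shoulder (array([0.571 , 0.0462, 0.0728]), [np.float64(0.46377327067201213), np.float64(0.5049283205833721), np.float64(0.2228110227613539)]) (array([0.5708, 0.0454, 0.074 ]), [np.float64(0.4413562633451851), np.float64(0.44135626334522393)])
scr1 (array([ 0.5323, -0.0053,  0.0323]), [np.float64(0.4508449642551284), np.float64(0.4508449642550723)])
scr2 (array([0.512 , 0.0758, 0.0353]), [np.float64(0.05812114826799332), np.float64(0.05812114826795346)])
baseL (array([ 0.5121, -0.0324,  0.0127]), [np.float64(0.23936475159181078), np.float64(0.23936475159183587)])
baseR (array([0.4843, 0.0842, 0.012 ]), [np.float64(0.13924664208398582), np.float64(0.13924664208396773)])
```

Disc and shoulder agree across three views to under 1 mm:

| Quantity | Value |
|---|---|
| Shoulder centre | ≈ (0.5703, 0.0458, 0.075) |
| Stand yaw | 13.4° |
| Clamp bar angle | ≈ 1.82 rad, leaning 16° toward the robot |

The bar would foul the gripper body, so I first push it gently farther open. I move to the robot side of it.

Emit:
{"name": "step_arm", "arguments": {"increments": [{"xyz": [-0.12, 0, -0.02], "roll": 0, "fingers": 0}, {"xyz": [-0.24, 0, -0.045], "roll": 0, "fingers": 0}, {"xyz": [-0.35, 0.0, -0.045], "roll": 0, "fingers": 0}, {"xyz": [-0.35, 0.12, -0.045], "roll": 0, "fingers": 0}, {"xyz": [-0.34, 0.24, -0.045], "roll": 0, "fingers": 0}, {"xyz": [-0.32, 0.35, -0.045], "roll": 0, "fingers": 0}, {"xyz": [-0.3, 0.39, -0.045], "roll": 0, "fingers": 0}, {"xyz": [-0.3, 0.39, -0.045], "roll": 0, "fingers": 0}, {"xyz": [-0.3, 0.39, -0.045], "roll": 0, "fingers": 0}]}}

```text
t: 7.45
tcp_pos: [0.4914, 0.0279, 0.2005]
tool_rot: [-0.115, 0.993, -0.0, 0.0]
contact_force: [1.3, -0.6, -0.2]
grip_width: 0.0203
grip_force: 59.5
```

Emit:
{"name": "step_arm", "arguments": {"increments": [{"xyz": [0.036, 0.009, 0], "roll": 0, "fingers": 0}, {"xyz": [0.073, 0.017, 0], "roll": 0, "fingers": 0}, {"xyz": [0.085, 0.02, 0], "roll": 0, "fingers": 0}, {"xyz": [0.097, 0.023, 0], "roll": 0, "fingers": 0}, {"xyz": [0.107, 0.0255, 0], "roll": 0, "fingers": 0}, {"xyz": [0.107, 0.0255, 0], "roll": 0, "fingers": 0}]}}

```text
t: 8.05
tcp_pos: [0.5347, 0.0381, 0.2004]
tool_rot: [-0.115, 0.993, -0.0, 0.0]
contact_force: [-2.0, -2.2, -1.8]
grip_width: 0.0204
grip_force: 59.6
```

```bash
cat > bar.py <<'E'
from st import *
def bar():
    o=np.array([.5703,.0458,.075]); xh=np.array([.973,.232,0]); H=o+.0213*xh+[0,0,.0931]
    mt,ms=bot.camera_model('top'),bot.camera_model('scene'); sc=bot.get_image('scene')
    # scene: topmost-extent handle blob; print ray-plane (stand's x-z mid plane) point of red pixels farthest from the hinge
    h=cv2.cvtColor(sc,cv2.COLOR_RGB2HSV); k=(cv2.inRange(h,(0,150,60),(8,255,255))|cv2.inRange(h,(174,150,60),(180,255,255))); k[:,:330]=0;k[:,440:]=0;k[:120]=0;k[290:]=0
    n,l,s,c=cv2.connectedComponentsWithStats(k); i=1+np.argmax(s[1:,4]) if n>1 else 0
    P=np.argwhere(l==i)[:,::-1]; yh=np.array([-.232,.973,0]); best=[]
    for p in P:
        O,d=ray(ms,p); X=O+d*((H-O)@yh)/(d@yh); best.append([(X-H)@xh,(X-H)[2]])
    b=np.array(best); return s[i,4],b,P
if __name__=='__main__':
    a,b,P=bar(); st=bot.get_state(); print(st['t'],st['tcp_pos'],st['contact_force'],a)
    ms=bot.camera_model('scene'); H=np.array([.5703,.0458,.075])+.0213*np.array([.973,.232,0])+[0,0,.0931]
    for al in(1.7,1.8,1.9,2.0,2.1,2.2,2.3,2.4,2.5):
        e=al-np.pi/6; T=H+.115*(-np.cos(e)*np.array([.973,.232,0])+np.sin(e)*np.array([0,0,1])); yh=np.array([-.232,.973,0])*.032
        print(al,proj(ms,T-yh).round(1),proj(ms,T+yh).round(1))
    print('red px x-range',P[:,0].min(),P[P[:,0].argmin()],P[P[:,0].argmax()],P[P[:,1].argmin()],P[P[:,1].argmax()])
E
python3 bar.py
```

```text
8.1 [0.5347 0.0383 0.2003] [-1.9531 -1.6026 -0.0085] 508
1.7 [369.8 188.4] [396.3 178.6]
1.8 [372.6 191. ] [399.3 180.9]
1.9 [375.5 194.1] [402.5 183.8]
2.0 [378.5 197.6] [405.6 187.2]
2.1 [381.5 201.6] [408.8 191. ]
2.2 [384.4 206.1] [411.8 195.3]
2.3 [387.3 210.9] [414.8 199.9]
2.4 [390. 216.] [417.7 204.9]
2.5 [392.7 221.4] [420.3 210. ]
red px x-range 379 [379 196] [408 186] [403 184] [386 226]
```

The bar is moving (≈1.98 rad) at 2–3 N. I keep pushing.

Emit:
{"name": "step_arm", "arguments": {"increments": [{"xyz": [0.01, 0.0023, 0], "roll": 0, "fingers": 0}, {"xyz": [0.02, 0.0047, 0], "roll": 0, "fingers": 0}, {"xyz": [0.029, 0.007, 0], "roll": 0, "fingers": 0}, {"xyz": [0.029, 0.007, 0], "roll": 0, "fingers": 0}]}}

```text
t: 8.5
tcp_pos: [0.5468, 0.0418, 0.2]
tool_rot: [-0.115, 0.993, 0.0, 0.0]
contact_force: [-1.6, -0.4, 0.1]
grip_width: 0.0204
grip_force: 59.7
```

Emit:
{"name": "step_arm", "arguments": {"increments": [{"xyz": [0.007, 0.0017, 0], "roll": 0, "fingers": 0}, {"xyz": [0.014, 0.0034, 0], "roll": 0, "fingers": 0}, {"xyz": [0.014, 0.0034, 0], "roll": 0, "fingers": 0}]}}

```text
t: 8.8
tcp_pos: [0.5516, 0.0428, 0.2003]
tool_rot: [-0.115, 0.993, 0.0, -0.001]
contact_force: [-5.5, 0.2, 1.7]
grip_width: 0.0203
grip_force: 59.9
```

```bash
python3 bar.py | grep -v '^[12]\.[0-9] '
```

```text
8.85 [0.5516 0.0428 0.2002] [-4.261  -0.4198  1.4082] 345
red px x-range 384 [384 223] [416 201] [411 199] [386 227]
```

Emit:
{"name": "step_arm", "arguments": {"increments": [{"xyz": [0.005, 0.0012, 0], "roll": 0, "fingers": 0}, {"xyz": [0.01, 0.0023, 0], "roll": 0, "fingers": 0}, {"xyz": [0.01, 0.0023, 0], "roll": 0, "fingers": 0}]}}

```text
t: 9.15
tcp_pos: [0.5537, 0.0431, 0.2008]
tool_rot: [-0.115, 0.993, -0.0, -0.003]
contact_force: [-15.2, -0.6, 6.7]
grip_width: 0.0206
grip_force: 60.4
```

Emit:
{"name": "step_arm", "arguments": {"increments": [{"xyz": [0.005, 0.0012, 0], "roll": 0, "fingers": 0}, {"xyz": [0.005, 0.0012, 0], "roll": 0, "fingers": 0}]}}

```text
t: 9.35
tcp_pos: [0.5557, 0.0431, 0.2016]
tool_rot: [-0.115, 0.993, -0.001, -0.002]
contact_force: [-14.6, -3.1, 9.2]
grip_width: 0.0206
grip_force: 61.4
```

```bash
python3 bar.py | grep -v '^[12]\.[0-9] '
```

```text
9.4 [0.5557 0.0431 0.2016] [-14.3709  -2.3054   8.3331] 324
red px x-range 384 [384 224] [417 203] [411 201] [386 227]
```

The stop is reached at about 2.3 rad. I back off and check how the cap sits in the hand compared with w6.

Emit:
{"name": "step_arm", "arguments": {"increments": [{"xyz": [-0.05, -0.012, 0], "roll": 0, "fingers": 0}, {"xyz": [-0.1, -0.023, 0], "roll": 0, "fingers": 0}, {"xyz": [-0.12, -0.028, 0], "roll": 0, "fingers": 0}, {"xyz": [-0.12, -0.028, 0], "roll": 0, "fingers": 0}, {"xyz": [-0.12, -0.028, 0], "roll": 0, "fingers": 0}]}}

```text
t: 9.9
tcp_pos: [0.5104, 0.0333, 0.2003]
tool_rot: [-0.115, 0.993, 0.0, 0.0]
contact_force: [-0.8, 0.5, -1.4]
grip_width: 0.0203
grip_force: 60.2
```

```bash
python3 - <<'E'
from st import *
s,m,im=snap('w7'); print(s['tcp_pos'],s['contact_force'])
for n in('w5','w6','w7'):
    i=L(n)[2]; print(n,[ (b[0],b[1],b[2]) for b in blobs(i,(98,110,40),(128,255,255),(270,200,370,345),200)], blobs(i,(0,0,125),(180,50,255),(262,205,372,262),100))
i=[L(n)[2] for n in('w6','w7')]
cv2.imwrite('pics/cmp.png',np.hstack([cv2.resize(a[200:350,250:385],None,fx=2.9,fy=2.9) for a in i])[:,:,::-1])
E
python3 bar.py | grep -v '^[12]\.[0-9] '
```

```text
[0.5104 0.0333 0.2003] [-0.8362  0.4723 -1.3724]
w5 [(np.int32(3627), array([317.5, 290.4]), ((317.5, 290.0), (86.0, 43.0), 90.0))] [(np.int32(2253), array([317.3, 236.9]), ((317.5, 238.0), (46.0, 83.0), 90.0))]
w6 [(np.int32(3563), array([317.3, 289.7]), ((317.5, 289.5), (85.0, 43.0), 90.0))] [(np.int32(2315), array([317.5, 237. ]), ((317.5, 238.0), (46.0, 83.0), 90.0))]
w7 [(np.int32(3609), array([317.6, 288.2]), ((317.5, 288.0), (86.0, 43.0), 90.0))] [(np.int32(4382), array([315. , 229.6]), ((316.0, 233.0), (56.0, 96.0), 90.0))]
10.0 [0.5104 0.0332 0.1999] [ 0.4733  0.865  -0.5169] 351
red px x-range 384 [384 224] [417 203] [412 201] [386 227]
```

The cap is still square in the hand, shifted by less than 1 mm. Now I lower on the robot side and slide in over the neck with 2 mm of clearance above it.

Emit:
{"name": "step_arm", "arguments": {"increments": [{"xyz": [0.001, -0.004, -0.1], "roll": 0, "fingers": 0}, {"xyz": [0.001, -0.004, -0.2], "roll": 0, "fingers": 0}, {"xyz": [0.001, -0.004, -0.228], "roll": 0, "fingers": 0}, {"xyz": [0.03, 0.003, -0.228], "roll": 0, "fingers": 0}, {"xyz": [0.06, 0.01, -0.228], "roll": 0, "fingers": 0}, {"xyz": [0.08, 0.0145, -0.228], "roll": 0, "fingers": 0}, {"xyz": [0.095, 0.018, -0.228], "roll": 0, "fingers": 0}, {"xyz": [0.095, 0.018, -0.228], "roll": 0, "fingers": 0}, {"xyz": [0.095, 0.018, -0.228], "roll": 0, "fingers": 0}]}}

```text
t: 10.9
tcp_pos: [0.5478, 0.0401, 0.1092]
tool_rot: [-0.115, 0.993, 0.0, -0.0]
contact_force: [0.7, 0.1, -0.8]
grip_width: 0.0205
grip_force: 60.2
```

Run:
```python
from st import *
s,m,im=snap('w8'); t=s['tcp_pos']; print(t,s['contact_force'],s['joint_velocities'] if 'joint_velocities' in s else '')
o=np.array([.5703,.0458,.075]); d=t-o; print('xrel',d@[.973,.232,0],'yrel',d@[-.232,.973,0],'zrel base',d[2]-.0028)
print([(b[0],b[1],b[2]) for b in blobs(im,(98,110,40),(128,255,255),(270,200,370,345),200)])
```

```text
[0.5478 0.0401 0.1092] [ 0.6961  0.1391 -0.7617] 
xrel -0.023223356249088837 yrel -0.0003189684851688373 zrel base 0.03138505368392032
[(np.int32(3550), array([317.6, 287.6]), ((317.4999694824219, 287.5), (84.99998474121094, 42.99999237060547), 90.0))]
```

Emit:
{"name": "step_arm", "arguments": {"increments": [{"xyz": [0.001, 0.0, -0.012], "roll": 0, "fingers": 0}, {"xyz": [0.0024, 0.0006, -0.0235], "roll": 0, "fingers": 0}, {"xyz": [0.0073, 0.0017, -0.034], "roll": 0, "fingers": 0}, {"xyz": [0.0117, 0.0028, -0.04], "roll": 0, "fingers": 0}, {"xyz": [0.0117, 0.0028, -0.04], "roll": 0, "fingers": 0}]}}

```text
t: 11.45
tcp_pos: [0.552, 0.0411, 0.093]
tool_rot: [-0.115, 0.993, -0.0, -0.001]
contact_force: [-3.1, 0.1, 0.8]
grip_width: 0.0205
grip_force: 60.4
```

Emit:
{"name": "step_arm", "arguments": {"increments": [{"xyz": [0, 0, -0.003], "roll": 0, "fingers": 0}, {"xyz": [0, 0, -0.005], "roll": 0, "fingers": 0}, {"xyz": [0, 0, -0.005], "roll": 0, "fingers": 0}]}}

```text
t: 11.75
tcp_pos: [0.5521, 0.0409, 0.0926]
tool_rot: [-0.115, 0.993, -0.0, -0.0]
contact_force: [-8.9, 0.5, 7.7]
grip_width: 0.0202
grip_force: 61.4
```

Gentle rim contact on the shoulder's upper side, as expected. I release so the cap can tip onto the neck.

Emit:
{"name": "step_arm", "arguments": {"increments": [{"xyz": [0, 0, 0], "roll": 0, "fingers": 0.5}, {"xyz": [0, 0, 0], "roll": 0, "fingers": 0.5}, {"xyz": [0, 0, 0], "roll": 0, "fingers": 0.5}, {"xyz": [0, 0, 0], "roll": 0, "fingers": 0.5}, {"xyz": [0, 0, 0], "roll": 0, "fingers": 0.5}]}}

```text
t: 12.25
tcp_pos: [0.5526, 0.0412, 0.0909]
tool_rot: [-0.115, 0.993, 0.0, -0.0]
contact_force: [-0.3, -1.0, 0.2]
grip_width: 0.0424
grip_force: 0.0
```

Run:
```python
from st import *
s,m,im=snap('w9'); print(s['tcp_pos'],s['contact_force'],s['grip_width'])
print([(b[0],b[1],b[2]) for b in blobs(im,(98,110,40),(128,255,255),(230,100,400,390),200)])
o=np.array([.5703,.0458,.076]);xh=np.array([.973,.232,0]);yh=np.array([-.232,.973,0]);zc=-.5*xh+.866*np.array([0,0,1]);xc=.866*xh+.5*np.array([0,0,1])
print('expected seated top face',[proj(m,o+zc*.057+a*xc+b*yh).round(1) for a in(-.02,.02) for b in(-.011,.011)],'robot-face bottom',[proj(m,o+zc*.031-.02*xc+b*yh).round(1) for b in(-.011,.011)])
print('upright would be',[proj(m,o+-.005*xh+[0,0,.0145+.057]+a*xh+b*yh).round(1) for a in(-.02,.02) for b in(-.011,.011)])
cv2.imwrite('pics/w9.png',im[:,:,::-1])
```

```text
[0.5526 0.0412 0.0909] [-0.286  -0.9809  0.2371] 0.04235899417825359
[(np.int32(2973), array([316. , 234.3]), ((316.5, 234.0), (72.0, 41.0), 90.0))]
expected seated top face [array([298.3, 205.6]), array([338.1, 205.5]), array([297.5, 280. ]), array([339.2, 279.9])] robot-face bottom [array([300.9, 213.2]), array([335.4, 213.1])]
upright would be [array([295.3, 269.3]), array([341.5, 269.2]), array([297.4, 336.1]), array([339.6, 336. ])]
```

The cap tipped over (block rows 198–270, where seated would be about 205–280). I rise, then measure it from two heights.

Emit:
{"name": "step_arm", "arguments": {"increments": [{"xyz": [-0.005, -0.001, 0.06], "roll": 0, "fingers": 0.5}, {"xyz": [-0.02, -0.005, 0.14], "roll": 0, "fingers": 0.3}, {"xyz": [-0.04, -0.01, 0.2], "roll": 0, "fingers": 0}, {"xyz": [-0.04, -0.01, 0.2], "roll": 0, "fingers": 0}, {"xyz": [-0.04, -0.01, 0.2], "roll": 0, "fingers": 0}]}}

```text
t: 12.8
tcp_pos: [0.5367, 0.0375, 0.1715]
tool_rot: [-0.115, 0.993, 0.0, 0.001]
contact_force: [-0.9, 0.0, -1.1]
grip_width: -0.0002
grip_force: 0.0
```

Run:
```python
from st import *
s,m,im=snap('w10'); print(s['tcp_pos'],s['contact_force'],s['grip_width'])
o=np.array([.5703,.0458,.076]);xh=np.array([.973,.232,0]);yh=np.array([-.232,.973,0]);zc=-.5*xh+.866*np.array([0,0,1]);xc=.866*xh+.5*np.array([0,0,1])
F=lambda m:[proj(m,o+zc*.057+a*xc+b*yh).round(1).tolist() for a in(-.02,.02) for b in(-.011,.011)]
print('exp',F(m),blobs(im,(98,110,40),(128,255,255),(230,60,400,390),200))
sc=bot.get_image('scene'); ms=bot.camera_model('scene'); print('scene exp',F(ms),blobs(sc,(98,110,40),(128,255,255),(340,200,415,270),20))
tp=bot.get_image('top'); mt=bot.camera_model('top'); print('top exp',F(mt),blobs(tp,(98,110,40),(128,255,255),(260,150,320,210),5))
u=proj(m,o+zc*.04).astype(int); w=im[max(0,u[1]-90):u[1]+90,u[0]-100:u[0]+100]; v=sc[205:285,335:425]
out=np.zeros((600,800,3),np.uint8); a=cv2.resize(w,None,fx=2.2,fy=2.2); out[:a.shape[0],:a.shape[1]]=a; b=cv2.resize(v,None,fx=3.9,fy=3.9); out[:b.shape[0],445:445+b.shape[1]]=b
cv2.imwrite('pics/w10.png',out[:,:,::-1])
```

```text
[0.5367 0.0375 0.1715] [-0.8845  0.0486 -1.0513] -0.00023246581005519288
exp [[304.6, 191.8], [331.3, 191.7], [304.2, 240.7], [331.9, 240.7]] [(np.int32(1330), array([316.8, 211.7]), ((316.9999694824219, 211.99998474121094), (25.999996185302734, 49.99999237060547), 0.0))]
scene exp [[365.8, 220.1], [373.6, 217.0], [373.8, 226.4], [381.8, 223.1]] [(np.int32(157), array([372. , 221.6]), ((372.558837890625, 221.23532104492188), (11.399174690246582, 16.492422103881836), 75.96376037597656))]
top exp [[294.7, 184.7], [286.7, 186.5], [291.2, 170.7], [283.1, 172.6]] [(np.int32(85), array([290.2, 181.2]), ((289.7647399902344, 180.55882263183594), (12.611852645874023, 7.518604278564453), 75.96376037597656))]
```

View pics/w10.png

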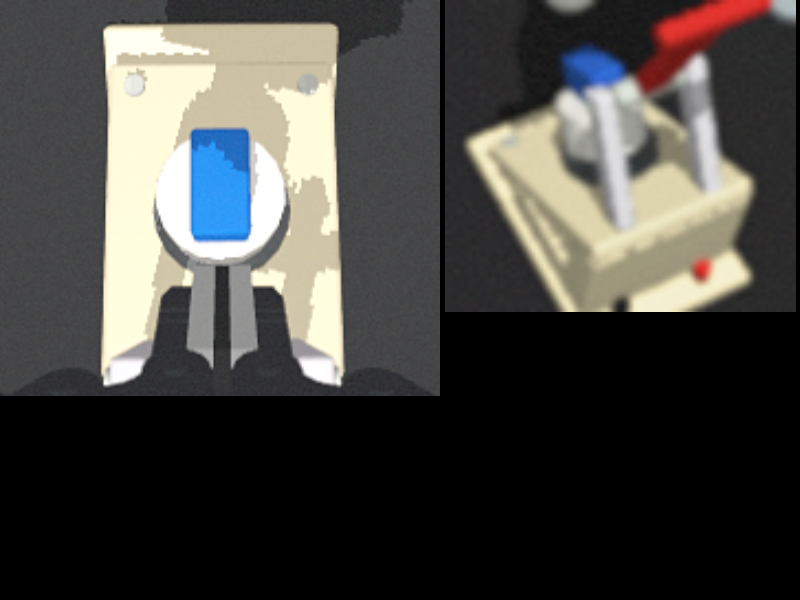

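The cap sits tilted on the neck, with the dark shoulder showing around the sleeve and the block along the slope. I press it home gently with the closed fingertips on the block.

Emit:
{"name": "step_arm", "arguments": {"increments": [{"xyz": [-0.009, -0.002, -0.08], "roll": 0, "fingers": 0}, {"xyz": [-0.009, -0.002, -0.16], "roll": 0, "fingers": 0}, {"xyz": [-0.009, -0.002, -0.185], "roll": 0, "fingers": 0}, {"xyz": [-0.009, -0.002, -0.192], "roll": 0, "fingers": 0}, {"xyz": [-0.009, -0.002, -0.192], "roll": 0, "fingers": 0}]}}

```text
t: 13.45
tcp_pos: [0.5333, 0.0363, 0.095]
tool_rot: [-0.115, 0.993, -0.0, 0.0]
contact_force: [0.1, 0.1, 0.5]
grip_width: -0.0005
grip_force: 0.0
```

Emit:
{"name": "step_arm", "arguments": {"increments": [{"xyz": [0, 0, -0.006], "roll": 0, "fingers": 0}, {"xyz": [0, 0, -0.006], "roll": 0, "fingers": 0}]}}

```text
t: 13.65
tcp_pos: [0.5335, 0.0366, 0.0929]
tool_rot: [-0.115, 0.993, 0.0, 0.001]
contact_force: [-0.3, 0.6, -0.8]
grip_width: 0.0
grip_force: 0.0
```

Emit:
{"name": "step_arm", "arguments": {"increments": [{"xyz": [0, 0, -0.006], "roll": 0, "fingers": 0}, {"xyz": [0, 0, -0.006], "roll": 0, "fingers": 0}]}}

```text
t: 13.85
tcp_pos: [0.5329, 0.0365, 0.0895]
tool_rot: [-0.115, 0.993, 0.0, 0.0]
contact_force: [-0.5, 0.1, -0.2]
grip_width: 0.0001
grip_force: 0.0
```

Emit:
{"name": "step_arm", "arguments": {"increments": [{"xyz": [0, 0, -0.006], "roll": 0, "fingers": 0}, {"xyz": [0, 0, -0.01], "roll": 0, "fingers": 0}, {"xyz": [0, 0, -0.01], "roll": 0, "fingers": 0}]}}

```text
t: 14.15
tcp_pos: [0.5348, 0.0366, 0.0886]
tool_rot: [-0.115, 0.993, -0.0, 0.003]
contact_force: [-2.0, 1.1, 11.2]
grip_width: -0.0001
grip_force: 4.5
```

Emit:
{"name": "step_arm", "arguments": {"increments": [{"xyz": [0, 0, -0.005], "roll": 0, "fingers": 0}, {"xyz": [0, 0, -0.005], "roll": 0, "fingers": 0}]}}

```text
t: 14.35
tcp_pos: [0.5356, 0.0369, 0.0885]
tool_rot: [-0.116, 0.993, 0.0, 0.004]
contact_force: [-3.6, 2.0, 15.3]
grip_width: 0.0
grip_force: 7.6
```

Emit:
{"name": "step_arm", "arguments": {"increments": [{"xyz": [0, 0, -0.005], "roll": 0, "fingers": 0}, {"xyz": [0, 0, -0.005], "roll": 0, "fingers": 0}]}}

```text
t: 14.55
tcp_pos: [0.5359, 0.037, 0.0884]
tool_rot: [-0.116, 0.993, 0.0, 0.005]
contact_force: [-7.5, 3.2, 23.3]
grip_width: -0.0003
grip_force: 11.9
```

Firm at 23 N with no give, so the cap is home. Next I go up, over the handle and down behind the bar.

Emit:
{"name": "step_arm", "arguments": {"increments": [{"xyz": [0, 0, 0.1], "roll": 0, "fingers": 0}, {"xyz": [0, 0, 0.22], "roll": 0, "fingers": 0}, {"xyz": [0, 0, 0.34], "roll": 0, "fingers": 0}, {"xyz": [0, 0, 0.46], "roll": 0, "fingers": 0}, {"xyz": [0, 0, 0.56], "roll": 0, "fingers": 0}, {"xyz": [0, 0, 0.56], "roll": 0, "fingers": 0}, {"xyz": [0.1, 0.024, 0.56], "roll": 0, "fingers": 0}, {"xyz": [0.2, 0.048, 0.56], "roll": 0, "fingers": 0}, {"xyz": [0.31, 0.074, 0.56], "roll": 0, "fingers": 0}, {"xyz": [0.31, 0.074, 0.56], "roll": 0, "fingers": 0}, {"xyz": [0.31, 0.074, 0.56], "roll": 0, "fingers": 0}]}}

```text
t: 15.65
tcp_pos: [0.6577, 0.0664, 0.3015]
tool_rot: [-0.115, 0.993, -0.001, -0.003]
contact_force: [-0.5, -0.2, 0.1]
grip_width: -0.0
grip_force: 0.0
```

```bash
python3 bar.py | grep -v '^[12]\.[0-9] '
python3 - <<'E'
from st import *
s=bot.get_state(); t=s['tcp_pos']; d=t-np.array([.5703,.0458,.075]); print(t,'xrel',d@[.973,.232,0],'yrel',d@[-.232,.973,0])
E
```

```text
15.7 [0.6571 0.0659 0.3045] [0.2201 0.2969 1.1581] 327
red px x-range 384 [384 224] [417 205] [412 202] [386 227]
[0.6571 0.0659 0.3045] xrel 0.08910521436108496 yrel -0.0006028156579362156
```

Emit:
{"name": "step_arm", "arguments": {"increments": [{"xyz": [0, 0, -0.1], "roll": 0, "fingers": 0}, {"xyz": [0, 0, -0.19], "roll": 0, "fingers": 0}, {"xyz": [0, 0, -0.19], "roll": 0, "fingers": 0}, {"xyz": [-0.06, -0.0143, -0.19], "roll": 0, "fingers": 0}, {"xyz": [-0.084, -0.02, -0.19], "roll": 0, "fingers": 0}, {"xyz": [-0.107, -0.0255, -0.19], "roll": 0, "fingers": 0}, {"xyz": [-0.125, -0.03, -0.19], "roll": 0, "fingers": 0}, {"xyz": [-0.143, -0.034, -0.193], "roll": 0, "fingers": 0}, {"xyz": [-0.162, -0.0385, -0.197], "roll": 0, "fingers": 0}, {"xyz": [-0.18, -0.043, -0.2], "roll": 0, "fingers": 0}, {"xyz": [-0.18, -0.043, -0.2], "roll": 0, "fingers": 0}]}}

```text
t: 16.8
tcp_pos: [0.5839, 0.0486, 0.2252]
tool_rot: [-0.115, 0.993, 0.0, -0.001]
contact_force: [-0.0, 0.2, 0.5]
grip_width: 0.0
grip_force: 0.0
```

```bash
python3 bar.py | grep -v '^[12]\.[0-9] '
```

```text
16.85 [0.5841 0.0487 0.225 ] [ 0.4196 -0.4695 -0.6725] 264
red px x-range 381 [381 221] [392 205] [383 194] [385 226]
```

Emit:
{"name": "step_arm", "arguments": {"increments": [{"xyz": [-0.017, -0.004, -0.005], "roll": 0, "fingers": 0}, {"xyz": [-0.034, -0.008, -0.01], "roll": 0, "fingers": 0}, {"xyz": [-0.055, -0.013, -0.02], "roll": 0, "fingers": 0}, {"xyz": [-0.077, -0.018, -0.031], "roll": 0, "fingers": 0}, {"xyz": [-0.098, -0.023, -0.045], "roll": 0, "fingers": 0}, {"xyz": [-0.119, -0.0284, -0.06], "roll": 0, "fingers": 0}, {"xyz": [-0.136, -0.0325, -0.077], "roll": 0, "fingers": 0}, {"xyz": [-0.153, -0.0365, -0.095], "roll": 0, "fingers": 0}, {"xyz": [-0.153, -0.0365, -0.095], "roll": 0, "fingers": 0}]}}

```text
t: 17.75
tcp_pos: [0.5224, 0.0339, 0.1865]
tool_rot: [-0.115, 0.993, 0.0, -0.001]
contact_force: [0.4, 0.7, 0.5]
grip_width: 0.0001
grip_force: 0.0
```

Run:
```python
from bar import *
a,b,P=bar(); s=bot.get_state(); t=s['tcp_pos']; d=t-np.array([.5703,.0458,.075]); print(t,'T',d@[.973,.232,0],s['contact_force'],a,P.min(0),P.max(0))
ms=bot.camera_model('scene'); xh=np.array([.973,.232,0]);H=np.array([.5703,.0458,.075])+.0213*xh+[0,0,.0931]; yh=np.array([-.232,.973,0])*.032
for al in(0,.3,.6,.9,1.0,1.1,1.2,1.3,1.4,1.6):
    e=al-np.pi/6; T=H+.115*(-np.cos(e)*xh+np.sin(e)*np.array([0,0,1])); print(al,proj(ms,T-yh).round(1),proj(ms,T+yh).round(1))
print(P[P[:,0].argmin()],P[P[:,0].argmax()],P[P[:,1].argmin()])
```

```text
[0.5229 0.034  0.187 ] T -0.04887627106669611 [0.1453 0.1786 0.0479] 348 [366 184] [389 224]
0 [351.8 214.3] [374.2 205.6]
0.3 [350.3 202.9] [373.1 194.3]
0.6 [350.7 193.4] [374.2 184.7]
0.9 [353.3 186.7] [377.5 177.9]
1.0 [354.6 185.3] [379.1 176.3]
1.1 [356.1 184.2] [381.  175.2]
1.2 [357.9 183.7] [383.  174.5]
1.3 [359.9 183.6] [385.3 174.3]
1.4 [362.1 184. ] [387.8 174.6]
1.6 [367.1 186.4] [393.3 176.7]
[366 184] [389 220] [366 184]
```

```bash
cat > wb.py <<'E'
from bar import *
s,m,im=snap('wb'); t=s['tcp_pos']; print(t,s['contact_force'])
h=cv2.cvtColor(im,cv2.COLOR_RGB2HSV); k=cv2.inRange(h,(0,150,60),(8,255,255))|cv2.inRange(h,(174,150,60),(180,255,255)); k[:,:200]=0;k[:,440:]=0
n,l,st,c=cv2.connectedComponentsWithStats(k); print([st[i].tolist() for i in range(1,n) if st[i,4]>40])
xh=np.array([.973,.232,0]);H=np.array([.5703,.0458,.075])+.0213*xh+[0,0,.0931]; yh=np.array([-.232,.973,0])*.032
for al in(0,.2,.4,.6,.8,1.0,1.1,1.2,1.3,1.4,1.5):
    e=al-np.pi/6; T=H+.115*(-np.cos(e)*xh+np.sin(e)*np.array([0,0,1])); print(al,proj(m,T-yh).round(1),proj(m,T+yh).round(1))
E
python3 wb.py
```

```text
[0.5229 0.034  0.187 ] [0.1453 0.1786 0.0479]
[[249, 200, 136, 58, 4436]]
0 [281.2 165.1] [355.1 165. ]
0.2 [277.8 158.7] [358.6 158.6]
0.4 [273.6 157.4] [362.9 157.3]
0.6 [268.6 163. ] [368.  162.8]
0.8 [263.  177.6] [373.8 177.4]
1.0 [256.9 203.3] [380.1 203.1]
1.1 [253.9 220.8] [383.3 220.6]
1.2 [251.  241.5] [386.3 241.3]
1.3 [248.4 265. ] [389.1 264.8]
1.4 [246.1 290.9] [391.5 290.7]
1.5 [244.4 318.5] [393.4 318.3]
```

The handle is at wrist rows 200–232, spanning cols 249–385, so the bar is at about 1.15 rad. Next I go over the handle and press down.

Emit:
{"name": "step_arm", "arguments": {"increments": [{"xyz": [0, 0, 0.09], "roll": 0, "fingers": 0}, {"xyz": [-0.046, -0.011, 0.09], "roll": 0, "fingers": 0}, {"xyz": [-0.046, -0.011, 0.06], "roll": 0, "fingers": 0}, {"xyz": [-0.046, -0.011, 0.035], "roll": 0, "fingers": 0}, {"xyz": [-0.046, -0.011, 0.01], "roll": 0, "fingers": 0}, {"xyz": [-0.046, -0.011, -0.015], "roll": 0, "fingers": 0}, {"xyz": [-0.046, -0.011, -0.04], "roll": 0, "fingers": 0}, {"xyz": [-0.046, -0.011, -0.065], "roll": 0, "fingers": 0}, {"xyz": [-0.046, -0.011, -0.09], "roll": 0, "fingers": 0}, {"xyz": [-0.046, -0.011, -0.115], "roll": 0, "fingers": 0}, {"xyz": [-0.046, -0.011, -0.115], "roll": 0, "fingers": 0}]}}

```text
t: 18.95
tcp_pos: [0.5046, 0.0298, 0.1394]
tool_rot: [-0.115, 0.993, 0.0, -0.001]
contact_force: [-0.3, -0.4, 1.2]
grip_width: -0.0001
grip_force: 0.0
```

```bash
python3 wb.py
```

```text
[0.5046 0.0298 0.1394] [-0.2706 -0.4327  1.1771]
[[254, 196, 126, 62, 4105], [311, 329, 14, 34, 358]]
0 [274.7 203.4] [361.5 203.2]
0.2 [269.8 200. ] [366.4 199.9]
0.4 [263.6 203.7] [372.7 203.5]
0.6 [256.1 217.1] [380.4 216.8]
0.8 [247.1 243.8] [389.7 243.5]
1.0 [237.  287.5] [400.1 287.2]
1.1 [231.8 316.5] [405.5 316.2]
1.2 [226.8 350.1] [410.7 349.8]
1.3 [222.3 387.6] [415.5 387.3]
1.4 [218.5 428. ] [419.4 427.6]
1.5 [215.9 469.3] [422.3 468.9]
```

Emit:
{"name": "step_arm", "arguments": {"increments": [{"xyz": [0, 0, -0.02], "roll": 0, "fingers": 0}, {"xyz": [0, 0, -0.04], "roll": 0, "fingers": 0}, {"xyz": [0, 0, -0.06], "roll": 0, "fingers": 0}, {"xyz": [0, 0, -0.08], "roll": 0, "fingers": 0}, {"xyz": [0, 0, -0.098], "roll": 0, "fingers": 0}, {"xyz": [0, 0, -0.098], "roll": 0, "fingers": 0}]}}

```text
t: 19.6
tcp_pos: [0.5044, 0.0297, 0.1005]
tool_rot: [-0.115, 0.993, -0.0, -0.001]
contact_force: [0.0, -0.1, -1.0]
grip_width: 0.0003
grip_force: 0.0
```

Emit:
{"name": "step_arm", "arguments": {"increments": [{"xyz": [0, 0, -0.007], "roll": 0, "fingers": 0}, {"xyz": [0, 0, -0.007], "roll": 0, "fingers": 0}]}}

```text
t: 19.8
tcp_pos: [0.5052, 0.0298, 0.0992]
tool_rot: [-0.115, 0.993, 0.0, -0.0]
contact_force: [-0.4, -0.0, -0.6]
grip_width: -0.0003
grip_force: 0.0
```

Emit:
{"name": "step_arm", "arguments": {"increments": [{"xyz": [0, 0, -0.007], "roll": 0, "fingers": 0}, {"xyz": [0, 0, -0.007], "roll": 0, "fingers": 0}]}}

```text
t: 20.0
tcp_pos: [0.5053, 0.0299, 0.0966]
tool_rot: [-0.115, 0.993, 0.0, 0.0]
contact_force: [-0.1, -0.6, 0.7]
grip_width: 0.0002
grip_force: 0.2
```

```bash
python3 wb.py | head -5
```

```text
[0.5053 0.0299 0.0966] [-0.1438 -0.5753  0.72  ]
[[261, 211, 113, 47, 3081], [311, 329, 14, 34, 359]]
0 [265.3 225.1] [371.4 224.9]
0.2 [257.9 224.2] [379.1 223.9]
0.4 [247.9 233. ] [389.3 232.8]
```

Emit:
{"name": "step_arm", "arguments": {"increments": [{"xyz": [0, 0, -0.007], "roll": 0, "fingers": 0}, {"xyz": [0, 0, -0.01], "roll": 0, "fingers": 0}, {"xyz": [0, 0, -0.01], "roll": 0, "fingers": 0}]}}

```text
t: 20.35
tcp_pos: [0.5055, 0.0299, 0.0931]
tool_rot: [-0.115, 0.993, 0.0, 0.0]
contact_force: [0.4, -0.7, 3.2]
grip_width: 0.0
grip_force: 1.6
```

Emit:
{"name": "step_arm", "arguments": {"increments": [{"xyz": [0, 0, -0.007], "roll": 0, "fingers": 0}, {"xyz": [0, 0, -0.007], "roll": 0, "fingers": 0}]}}

```text
t: 20.55
tcp_pos: [0.5058, 0.0298, 0.0927]
tool_rot: [-0.115, 0.993, -0.0, 0.001]
contact_force: [-6.7, 0.8, 14.0]
grip_width: 0.0001
grip_force: 7.6
```

Emit:
{"name": "step_arm", "arguments": {"increments": [{"xyz": [0, 0, -0.006], "roll": 0, "fingers": 0}, {"xyz": [0, 0, -0.006], "roll": 0, "fingers": 0}]}}

```text
t: 20.75
tcp_pos: [0.5061, 0.0298, 0.0923]
tool_rot: [-0.116, 0.993, -0.0, 0.002]
contact_force: [-10.8, 2.4, 23.1]
grip_width: 0.0001
grip_force: 12.9
```

The stop is met where the geometry predicts a≈0. I press once more, lift clear and check.

Emit:
{"name": "step_arm", "arguments": {"increments": [{"xyz": [0, 0, -0.008], "roll": 0, "fingers": 0}, {"xyz": [0, 0, -0.008], "roll": 0, "fingers": 0}, {"xyz": [0, 0, -0.008], "roll": 0, "fingers": 0}]}}

```text
t: 21.05
tcp_pos: [0.5064, 0.0297, 0.092]
tool_rot: [-0.116, 0.993, -0.0, 0.003]
contact_force: [-19.4, 4.1, 36.0]
grip_width: 0.0
grip_force: 20.2
```

Emit:
{"name": "step_arm", "arguments": {"increments": [{"xyz": [0, 0, 0.06], "roll": 0, "fingers": 0}, {"xyz": [0, 0, 0.16], "roll": 0, "fingers": 0}, {"xyz": [0, 0, 0.26], "roll": 0, "fingers": 0}, {"xyz": [-0.05, -0.1, 0.35], "roll": 0, "fingers": 0}, {"xyz": [-0.05, -0.2, 0.4], "roll": 0, "fingers": 0}, {"xyz": [-0.05, -0.3, 0.4], "roll": 0, "fingers": 0}, {"xyz": [-0.05, -0.4, 0.4], "roll": 0, "fingers": 0}, {"xyz": [-0.05, -0.4, 0.4], "roll": 0, "fingers": 0}, {"xyz": [-0.05, -0.4, 0.4], "roll": 0, "fingers": 0}]}}

```text
t: 21.95
tcp_pos: [0.485, -0.1308, 0.2434]
tool_rot: [-0.114, 0.993, 0.0, -0.001]
contact_force: [0.4, 0.4, 0.7]
grip_width: 0.0001
grip_force: 0.0
```

Run:
```python
from bar import *
sc=bot.get_image('scene');tp=bot.get_image('top'); s=bot.get_state(); print(s['tcp_pos'],s['contact_force'],s['t'])
xh=np.array([.973,.232,0]);H=np.array([.5703,.0458,.076])+.0213*xh+[0,0,.0931]; yh=np.array([-.232,.973,0])*.032
for n,im,roi in(('scene',sc,(335,170,420,260)),('top',tp,(240,140,330,225))):
    m=bot.camera_model(n); h=cv2.cvtColor(im,cv2.COLOR_RGB2HSV); k=cv2.inRange(h,(0,150,60),(8,255,255))|cv2.inRange(h,(174,150,60),(180,255,255))
    q=np.zeros_like(k); x0,y0,x1,y1=roi; q[y0:y1,x0:x1]=k[y0:y1,x0:x1]; P=np.argwhere(q)[:,::-1]; print(n,len(P),P[P[:,0].argmin()],P[P[:,0].argmax()],P[P[:,1].argmin()],P[P[:,1].argmax()])
    for al in(-.05,0,.05,.1,.2):
        e=al-np.pi/6; T=H+.115*(-np.cos(e)*xh+np.sin(e)*np.array([0,0,1])); print(al,proj(m,T-yh).round(1),proj(m,T+yh).round(1))
print('others scene: bottle/jar etc unchanged?',[ (cv2.absdiff(cv2.imread('pics/scene0.png')[y-12:y+12,x-12:x+12],sc[y-12:y+12,x-12:x+12,::-1]).mean().round(1)) for x,y in((203,297),(367,197),(311,205),(188,231),(277,320),(429,193),(490,268))])
```

```text
[ 0.4852 -0.1295  0.2438] [-0.178  -0.4057  0.5272] 22.05
scene 333 [350 211] [386 221] [370 204] [378 224]
-0.05 [352.3 216.1] [374.6 207.4]
0 [351.8 214.1] [374.2 205.4]
0.05 [351.5 212.1] [373.9 203.4]
0.1 [351.1 210.1] [373.7 201.5]
0.2 [350.6 206.3] [373.3 197.7]
top 192 [282 199] [305 194] [289 183] [283 202]
-0.05 [304.9 194. ] [281.8 199.4]
0 [305.1 194.7] [281.8 200.2]
0.05 [305.2 195.3] [281.8 200.8]
0.1 [305.3 195.9] [281.8 201.4]
0.2 [305.4 196.7] [281.7 202.3]
others scene: bottle/jar etc unchanged? [np.float64(1.8), np.float64(28.1), np.float64(66.4), np.float64(1.8), np.float64(1.9), np.float64(1.6), np.float64(1.7)]
```

Run:
```python
from h import *
t0=cv2.imread('pics/top0.png');s0=cv2.imread('pics/scene0.png')
for n,a,r in(('top',t0,(265,225,295,252)),('scene',s0,(355,180,382,212))):
    im=bot.get_image(n); f=lambda i:[(b[0],b[1]) for b in blobs(i,(50,120,50),(80,255,255),r)]; print(n,f(a[:,:,::-1].copy()),f(im))
im=bot.get_image('top'); f=lambda i:[(b[0],b[1]) for b in blobs(i,(0,0,140),(180,60,255),(318,225,354,260),60)]; print(f(t0[:,:,::-1].copy()),f(im))
w=snap('wf'); print(proj(w[1],[.42,-.04,.016]),[(b[0],b[1]) for b in blobs(w[2],(0,0,140),(180,40,255),(250,0,640,140),200)])
X=plane(bot.camera_model('top'),(336,243),.008); print(X,proj(w[1],X))
```

```text
top [(np.int32(133), array([277.4, 236.8]))] [(np.int32(51), array([280.8, 236.4]))]
scene [(np.int32(129), array([367.2, 193.6]))] [(np.int32(144), array([367.8, 193.5]))]
[(np.int32(475), array([335.8, 242.5]))] [(np.int32(427), array([335.9, 242.3]))]
[394.08571483 131.82872236] [(np.int32(2400), array([368.6,  92. ])), (np.int32(255), array([472.1, 128.1]))]
[ 0.3800994  -0.08703273  0.008     ] [367.63691652  92.49430917]
```

Jar and dish are where they were (any differences were the arm in the way), and the arm is clear of everything.

```bash
python3 -c "
from cell import bot; print(bot.sign_off())"
```

```text
the job is handed in; nothing more can be done
None
```

The cap is seated on the cell's shoulder, the red clamp bar is down on it at about 0 rad, and the job was handed in at about 22 s with the arm clear and the other bench items checked in place.

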